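# Close out a rubber conditioning batch

## Task

Close out the conditioning batch: first set the red stopper fully home and upright in the flask's neck, next move every sample tube from the metal cooling block into a hole of the white rack, right down to the bottom. Then stack all the rubber cylinders lying down as a pyramid in the cradle: three in the slots, the others saddled into the gaps above them (up to two, then one on top), all along the slots and centred end to end on the cradle; leave the cup, bottle and wrench where they are.

Things in the scene. Friction and masses are not known exactly. Their poses are not given: they have to be found in the camera images.
- cradle: fixed aluminium cradle: floor plate 50 mm long (x), 138 mm wide (y), 10 mm thick; three slots along x, at y = -42, 0, +42 mm, parted by ridges 4.5 mm high, 14 mm wide; blue side walls (inner faces at y = +-63 mm) rise 18 mm above the floor; ends open, so a cylinder overhangs the plate by 5 mm each end. Origin: underside centre on the bench; z up; yaw varies
- cradle_mid (a point): centre of the upper face of the cradle's floor, 10 mm above the bench, axes as the cradle's. A cylinder lying in a slot has its centre 20 mm above this; one saddled on two in neighbouring slots 54 mm above it (y = -21 or +21 mm); one saddled on those two 88 mm above it (y = 0)
- tray: flat grey mat fixed on the bench, 380 mm long (x), 346 mm wide (y), about 1 mm thick, where the cylinders lie at the start; along its two long sides (y = +-170 mm) run rails 6 mm wide and 14 mm high that stop a rolling cylinder; its ends are open. Origin: underside centre
- flask: conical glass flask, fixed, 125 mm high, foot 84 mm in diameter, straight neck 39 mm outside and 31 mm inside for the top 40 mm. Origin: underside centre
- flask_mouth (a point): centre of the flask's mouth, at the rim, 125 mm above the bench
- stopper: red tapered stopper with a knob, standing upright on the bench on its narrow end: cone 26 mm in diameter at the foot, 35 mm at 34 mm height, then a round knob 22 mm in diameter and 26 mm tall (60 mm in all), 60 g. Origin: centre of its narrow end; z towards the knob. Fully seated in the neck its foot is about 19 mm below the rim
- block: aluminium cooling block, fixed, 60 x 100 x 50 mm high, with two holes 50 mm apart along its y, 19 mm wide and 40 mm deep, in which the tubes stand at the start. Origin: underside centre
- rack: white tube rack, fixed, 60 x 140 x 60 mm high, with three holes in a row 45 mm apart along its y, 19 mm wide and 45 mm deep. Origin: underside centre
- rack_hole0 (a point): centre of a rack hole's mouth, on the rack's top, at rack y = -45 mm; z up
- rack_hole1 (a point): centre of a rack hole's mouth, on the rack's top, at rack y = 0 mm; z up
- rack_hole2 (a point): centre of a rack hole's mouth, on the rack's top, at rack y = 45 mm; z up
- tube1: clear sample tube with a green cap, 95 mm long, 16 mm in diameter, the cap 20 mm in diameter over the top 22 mm; 25 g. Origin: centre of its foot; z towards the cap. May be absent. It stands in the cooling block, its foot 40 mm below the block's top; seated in the rack its foot is 45 mm below the rack's top
- tube2: clear sample tube with a green cap, 95 mm long, 16 mm in diameter, the cap 20 mm in diameter over the top 22 mm; 25 g. Origin: centre of its foot; z towards the cap. May be absent. It stands in the cooling block, its foot 40 mm below the block's top; seated in the rack its foot is 45 mm below the rack's top
- spec1: terracotta-coloured solid rubber test cylinder, 40 mm in diameter, 60 mm long, about 90 g, lying on its side on the tray. Origin: its centre; x along the cylinder's axis (y and z turn as it rolls). It rolls easily. May be absent; all are alike
- spec2: terracotta-coloured solid rubber test cylinder, 40 mm in diameter, 60 mm long, about 90 g, lying on its side on the tray. Origin: its centre; x along the cylinder's axis (y and z turn as it rolls). It rolls easily. May be absent; all are alike
- spec3: terracotta-coloured solid rubber test cylinder, 40 mm in diameter, 60 mm long, about 90 g, lying on its side on the tray. Origin: its centre; x along the cylinder's axis (y and z turn as it rolls). It rolls easily. May be absent; all are alike
- spec4: terracotta-coloured solid rubber test cylinder, 40 mm in diameter, 60 mm long, about 90 g, lying on its side on the tray. Origin: its centre; x along the cylinder's axis (y and z turn as it rolls). It rolls easily. May be absent; all are alike
- spec5: terracotta-coloured solid rubber test cylinder, 40 mm in diameter, 60 mm long, about 90 g, lying on its side on the tray. Origin: its centre; x along the cylinder's axis (y and z turn as it rolls). It rolls easily. May be absent; all are alike
- spec6: terracotta-coloured solid rubber test cylinder, 40 mm in diameter, 60 mm long, about 90 g, lying on its side on the tray. Origin: its centre; x along the cylinder's axis (y and z turn as it rolls). It rolls easily. May be absent; all are alike
- cup: bystander: open steel cup, 84 mm in diameter, 85 mm high. Origin: underside centre
- reagent: bystander: amber glass bottle, 64 mm in diameter, 130 mm high. Origin: underside centre
- wrench: bystander: steel wrench lying on the bench along its x
Not all that is in view belongs to the job. What is shaped like the spec4 but purple or yellow is not meant.

How it is judged (in metres and radians):
On the way, in this order (a step that is already met when the one before it is completed fails the run):
1. the stopper sits fully home and upright in the flask's neck (z of stopper in the frame of flask_mouth between -0.026 and -0.013 m and horizontal distance between stopper and flask_mouth below 0.004 m and angle between stopper's own z axis and vertical below 0.1 rad), for 0.2 s.
2. every tube stands at the bottom of a rack hole (((horizontal distance between tube1 and rack_hole0 below 0.004 m and z of tube1 in the frame of rack_hole0 between -0.049 and -0.039 m) or (horizontal distance between tube1 and rack_hole1 below 0.004 m and z of tube1 in the frame of rack_hole1 between -0.049 and -0.039 m) or (horizontal distance between tube1 and rack_hole2 below 0.004 m and z of tube1 in the frame of rack_hole2 between -0.049 and -0.039 m)) and angle between each of tube1, tube2's own z axis and vertical below 0.1 rad and ((horizontal distance between tube2 and rack_hole0 below 0.004 m and z of tube2 in the frame of rack_hole0 between -0.049 and -0.039 m) or (horizontal distance between tube2 and rack_hole1 below 0.004 m and z of tube2 in the frame of rack_hole1 between -0.049 and -0.039 m) or (horizontal distance between tube2 and rack_hole2 below 0.004 m and z of tube2 in the frame of rack_hole2 between -0.049 and -0.039 m))), for 0.2 s.
3. all the rubber cylinders are stacked in the cradle (x of spec1 in the frame of cradle_mid between -0.012 and 0.012 m and angle between the x axis of each of spec1, spec2, spec3, spec4, spec5, spec6 and the x axis of cradle, either way round below 0.15 rad and linear speed of each of spec1, spec2, spec3, spec4, spec5, spec6 below 0.03 m/s and ((y of spec1 in the frame of cradle_mid between -0.048 and -0.036 m and z of spec1 in the frame of cradle_mid between 0.015 and 0.025 m) or (y of spec1 in the frame of cradle_mid between -0.006 and 0.006 m and z of spec1 in the frame of cradle_mid between 0.015 and 0.025 m) or (y of spec1 in the frame of cradle_mid between 0.036 and 0.048 m and z of spec1 in the frame of cradle_mid between 0.015 and 0.025 m) or (y of spec1 in the frame of cradle_mid between -0.03 and -0.012 m and z of spec1 in the frame of cradle_mid between 0.048 and 0.06 m) or (y of spec1 in the frame of cradle_mid between 0.012 and 0.03 m and z of spec1 in the frame of cradle_mid between 0.048 and 0.06 m) or (y of spec1 in the frame of cradle_mid between -0.009 and 0.009 m and z of spec1 in the frame of cradle_mid between 0.08 and 0.096 m)) and x of spec2 in the frame of cradle_mid between -0.012 and 0.012 m and ((y of spec2 in the frame of cradle_mid between -0.048 and -0.036 m and z of spec2 in the frame of cradle_mid between 0.015 and 0.025 m) or (y of spec2 in the frame of cradle_mid between -0.006 and 0.006 m and z of spec2 in the frame of cradle_mid between 0.015 and 0.025 m) or (y of spec2 in the frame of cradle_mid between 0.036 and 0.048 m and z of spec2 in the frame of cradle_mid between 0.015 and 0.025 m) or (y of spec2 in the frame of cradle_mid between -0.03 and -0.012 m and z of spec2 in the frame of cradle_mid between 0.048 and 0.06 m) or (y of spec2 in the frame of cradle_mid between 0.012 and 0.03 m and z of spec2 in the frame of cradle_mid between 0.048 and 0.06 m) or (y of spec2 in the frame of cradle_mid between -0.009 and 0.009 m and z of spec2 in the frame of cradle_mid between 0.08 and 0.096 m)) and x of spec3 in the frame of cradle_mid between -0.012 and 0.012 m and ((y of spec3 in the frame of cradle_mid between -0.048 and -0.036 m and z of spec3 in the frame of cradle_mid between 0.015 and 0.025 m) or (y of spec3 in the frame of cradle_mid between -0.006 and 0.006 m and z of spec3 in the frame of cradle_mid between 0.015 and 0.025 m) or (y of spec3 in the frame of cradle_mid between 0.036 and 0.048 m and z of spec3 in the frame of cradle_mid between 0.015 and 0.025 m) or (y of spec3 in the frame of cradle_mid between -0.03 and -0.012 m and z of spec3 in the frame of cradle_mid between 0.048 and 0.06 m) or (y of spec3 in the frame of cradle_mid between 0.012 and 0.03 m and z of spec3 in the frame of cradle_mid between 0.048 and 0.06 m) or (y of spec3 in the frame of cradle_mid between -0.009 and 0.009 m and z of spec3 in the frame of cradle_mid between 0.08 and 0.096 m)) and x of spec4 in the frame of cradle_mid between -0.012 and 0.012 m and ((y of spec4 in the frame of cradle_mid between -0.048 and -0.036 m and z of spec4 in the frame of cradle_mid between 0.015 and 0.025 m) or (y of spec4 in the frame of cradle_mid between -0.006 and 0.006 m and z of spec4 in the frame of cradle_mid between 0.015 and 0.025 m) or (y of spec4 in the frame of cradle_mid between 0.036 and 0.048 m and z of spec4 in the frame of cradle_mid between 0.015 and 0.025 m) or (y of spec4 in the frame of cradle_mid between -0.03 and -0.012 m and z of spec4 in the frame of cradle_mid between 0.048 and 0.06 m) or (y of spec4 in the frame of cradle_mid between 0.012 and 0.03 m and z of spec4 in the frame of cradle_mid between 0.048 and 0.06 m) or (y of spec4 in the frame of cradle_mid between -0.009 and 0.009 m and z of spec4 in the frame of cradle_mid between 0.08 and 0.096 m)) and x of spec5 in the frame of cradle_mid between -0.012 and 0.012 m and ((y of spec5 in the frame of cradle_mid between -0.048 and -0.036 m and z of spec5 in the frame of cradle_mid between 0.015 and 0.025 m) or (y of spec5 in the frame of cradle_mid between -0.006 and 0.006 m and z of spec5 in the frame of cradle_mid between 0.015 and 0.025 m) or (y of spec5 in the frame of cradle_mid between 0.036 and 0.048 m and z of spec5 in the frame of cradle_mid between 0.015 and 0.025 m) or (y of spec5 in the frame of cradle_mid between -0.03 and -0.012 m and z of spec5 in the frame of cradle_mid between 0.048 and 0.06 m) or (y of spec5 in the frame of cradle_mid between 0.012 and 0.03 m and z of spec5 in the frame of cradle_mid between 0.048 and 0.06 m) or (y of spec5 in the frame of cradle_mid between -0.009 and 0.009 m and z of spec5 in the frame of cradle_mid between 0.08 and 0.096 m)) and x of spec6 in the frame of cradle_mid between -0.012 and 0.012 m and ((y of spec6 in the frame of cradle_mid between -0.048 and -0.036 m and z of spec6 in the frame of cradle_mid between 0.015 and 0.025 m) or (y of spec6 in the frame of cradle_mid between -0.006 and 0.006 m and z of spec6 in the frame of cradle_mid between 0.015 and 0.025 m) or (y of spec6 in the frame of cradle_mid between 0.036 and 0.048 m and z of spec6 in the frame of cradle_mid between 0.015 and 0.025 m) or (y of spec6 in the frame of cradle_mid between -0.03 and -0.012 m and z of spec6 in the frame of cradle_mid between 0.048 and 0.06 m) or (y of spec6 in the frame of cradle_mid between 0.012 and 0.03 m and z of spec6 in the frame of cradle_mid between 0.048 and 0.06 m) or (y of spec6 in the frame of cradle_mid between -0.009 and 0.009 m and z of spec6 in the frame of cradle_mid between 0.08 and 0.096 m))), for 0.2 s.
At the end, for the whole second after the job is handed in: Stopper foot 13-26 mm below the rim, 4 mm from the axis, tilt < 0.1 rad; tubes in rack holes (4 mm, foot 39-49 mm deep, tilt < 0.1); cylinders still, within 12 mm of the middle lengthwise, 0.15 rad of the slots, in a slot (6 mm sideways, 5 mm high), second row (9, 6) or top place (9, 8) (all of step 1 and all of step 2 and all of step 3); the robot touches nothing.
It fails at once if the cup is moved by more than 30 mm (distance of cup from where it was at the start of the episode above 0.03 m).
It fails at once if the bottle is moved by more than 30 mm (distance of reagent from where it was at the start of the episode above 0.03 m).
It fails at once if the wrench is moved by more than 30 mm (distance of wrench from where it was at the start of the episode above 0.03 m).
Of spec1, spec2, spec3, spec4, spec5, spec6 only 4 to 6 are there at a start; the rules pass over those that are not, and their reading is None.
Of tube1, tube2 only 1 to 2 are there at a start; the rules pass over those that are not, and their reading is None.
At some moment in a run one of spec1, spec2, spec3, spec4, spec5, spec6 may be knocked a few centimetres aside while the robot is not near it.
It also fails if it takes over 210 s, if anything falls off the work surface, if the arm or the gripper's body presses on something with over 40 N, if the wrist force passes 120 N, or if a joint passes its speed limit or range.

## Robot

A 6-joint arm with a two-finger parallel gripper is mounted at the origin on the work surface. World frame = base frame: x ahead of the robot, y to its left, z up, the work surface at z = 0. Lengths are in mm, angles in rad, forces in N, time in s.
With the tool pointing down it reaches from about 375 to 825 mm from the base axis. Payload 5.5 kg.
Tool frame: the origin (TCP) lies at the very end of the fingers, on their centre line; the grasp point (between the pads) lies 19 mm behind it; z points along the fingers, y is the line along which they close (so a half turn about z gives the same grasp; the last joint's range is limited). The gripper opens to 85 mm and grips with 20 to 120 N. Pads are 22 mm wide; open, the fingers measure 114 mm over their backs; the gripper's body (76 mm by 85 mm) begins 54 mm behind the grasp point. The pads swing forward as they close: fully open they stand 13 mm farther back than shut.
Start: joints at [-1.289, 0.314, -0.047, 1.21, 0, 1.571], TCP at [166.848, -576.33, 231.299] pointing down, gripper open.
Joint ranges: [-2.67, 2.67], [-0.69, 1.73], [-1.03, 1.25], [-2.08, 2.16], [-1.42, 1.45], [-3.14, 3.14]. Speed limits (rad/s): [2.39, 2.39, 3.01, 3.14, 3.14, 3.14].

## Interface

Orientations are given as a unit quaternion [w, x, y, z].
In Python, from rig import status, viewer, r gives the robot as it stands.
- The arm moves only by the tool drive_tool, never from a script. Its argument "moves" is a list of rows, each a list of 3 entries, a list of its own where there are three numbers: the shift along the tool's x, y, z in cm, then the turn, a rotation vector about the tool's x, y, z in rad, then the finger opening in cm, from 0 to 8.54. In form: [[[dx, dy, dz], [wx, wy, wz], hand], ...]. A call has 1 to 20 rows; each row is the pose to reach, as a shift and turn from the pose commanded when the call began, along the tool's axes at that moment; what a row does not reach only later rows make up. A row lasts 1/12 s, in which the tool goes at most 41.7 mm and 7.16 degrees, less where a joint would pass 70% of its speed; a pose out of reach is approached as far as the arm can. A call with a gripper value outside its range is refused whole. The fingers move at their own pace and stop on an object; "grip_force" is the grip in N (left out, the last holds). Time passes only in rows, so rows that repeat a pose let the fingers close. It gives the time, the measured TCP pose, the force, the opening and the grip force at its end, in the units of the state.
- status.sense(): the state, without advancing time (a new reading comes with each control period).
- viewer.camera(name): name is "scene" or "side" or "wrist"; returns the picture (384x512x3 uint8, red, green, blue); there is no depth.
- viewer.get_calibration(name): a dict with "fov_y" (degrees; the focal length in pixels is half the picture's height over the tangent of half this angle, whatever the lens; pixels are square), "cx", "cy" (the principal point, pixels), "dist" ([k1, k2, p1, p2, k3] as OpenCV has them; the pictures are not rectified), "world_to_cam" (4x4, takes a point from world to camera coordinates). Camera axes: x right, y up, looking along -z (the intrinsics and any distortion apply to the point x, -y, -z); pixel columns grow to the right and rows downward; lengths in mm; the calibration is good to about 2 mm. A picture is of the moment at which its call begins: read the wrist's pose just before it. get_calibration takes no time and is no camera call; for the wrist camera it gives the pose at the moment of the call.
- r.close_job(): hands the job in; it is judged then, once.
The state is a dict: "time_s": time; "q": joint angles; "dq": joint speeds; "joint_torque": joint torques, N m; "tcp_pos": TCP position; "tcp_rot": TCP orientation; "wrist_force": force on the tool from outside, world axes, zero at the start; "wrist_torque": the same for the moment, N m; "opening": finger opening in mm; "grip_force": force on a finger pad.
Only numpy, scipy, OpenCV 4.12 (cv2) and the standard library are available. Lean on these libraries where they do the work, as an engineer would, in place of code of your own. Each camera call takes 0.05 s, during which the arm holds its last target. There are 200 camera calls.

## Working session

There is one attempt and no reset: what is moved stays moved. The work goes in short steps, Python scripts to look and compute and a tool call to move; the robot and the scene stay as the last step left them, time stands still between calls to the robot, and variables do not carry over. Pictures are saved under pics/ and viewed, at most 14 in all, crops included, and the job is handed in when it is done.

Besides the shell and the picture viewer there is one more tool, called after ">>>" by a JSON object that holds its "op" and its "data", one argument or row to a line. drive_tool: Moves the arm, as the interface text tells. Its arguments: {"type":"object","properties":{"moves":{"type":"array","items":{"type":"array"}},"grip_force":{"type":"number"}},"required":["moves"]}

```bash
ls; mkdir -p pics; python3 - <<'E'
from rig import status, viewer, r
import cv2, numpy as np
ims=[]
for n in ["scene","side","wrist"]:
    c=viewer.get_calibration(n); im=viewer.camera(n)
    cv2.imwrite(f"pics/{n}0.png",im[:,:,::-1]); np.save(f"pics/{n}0.npy",im)
    print(n,c["fov_y"],c["cx"],c["cy"],c["dist"],np.round(c["world_to_cam"],3).tolist())
print(status.sense())
E
```

```text
pics
scene 49.74630154530311 250.4925557673682 184.76089934518714 [0.00229233 0.         0.         0.         0.        ] [[0.893, 0.451, -0.013, -429.689], [-0.225, 0.472, 0.853, 21.507], [0.39, -0.758, 0.522, -1563.617], [0.0, 0.0, 0.0, 1.0]]
side 45.16320287357941 264.8348921636466 187.54171675761074 [-0.17329219  0.          0.          0.          0.        ] [[-0.868, -0.497, -0.003, 441.226], [0.323, -0.568, 0.757, -247.063], [-0.378, 0.656, 0.653, -1313.073], [0.0, 0.0, 0.0, 1.0]]
wrist 67.63570610830945 254.44052912245934 191.94024452766 [-0.04338145  0.          0.          0.          0.        ] [[0.278, -0.961, -0.002, -599.432], [0.925, 0.268, -0.27, 34.85], [0.26, 0.074, 0.963, -379.717], [0.0, 0.0, 0.0, 1.0]]
{'time_s': 0.15, 'q': array([-1.28900653e+00,  3.14080093e-01, -4.78556672e-02,  1.21018770e+00,
       -4.04491209e-05,  1.57078619e+00]), 'dq': array([ 0.00026905, -0.00276747,  0.00363604,  0.00112083, -0.0004651 ,
       -0.00066465]), 'joint_torque': array([-1.11662789e-04, -5.40044689e+01,  3.40060294e+01,  1.32530733e-02,
       -1.71335398e-05,  1.77302132e-05]), 'tcp_pos': array([ 166.70899184, -575.91326658,  230.61997205]), 'tcp_rot': array([-6.54151581e-04,  9.90089791e-01,  1.40434202e-01, -1.13204956e-04]), 'wrist_force': array([ 0.14513633,  0.9176728 , -0.46476413]), 'wrist_torque': array([-0.01769476, -0.03168367, -0.03333528]), 'grip_force': 0.0, 'opening': 85.3886316235593}
```

View pics/scene0.png

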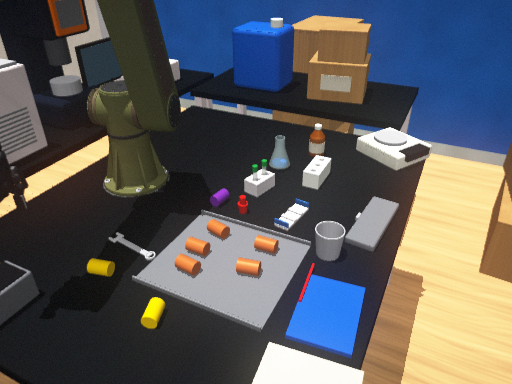

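View pics/side0.png

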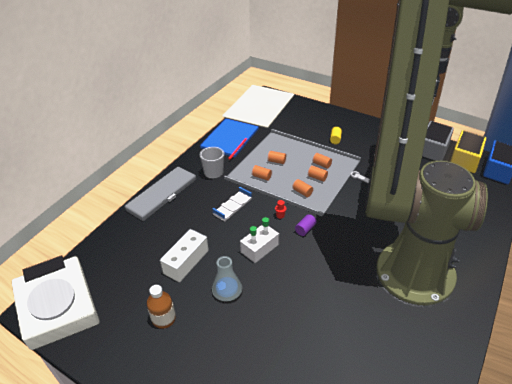

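View pics/wrist0.png

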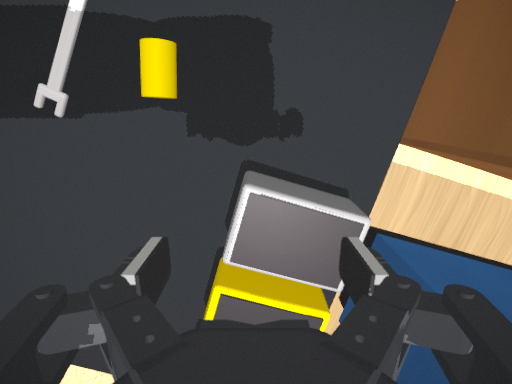

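```bash
cat > h.py <<'E'
from rig import status, viewer, r
import cv2, numpy as np
from scipy.spatial.transform import Rotation as R
def K(c):
    f=192/np.tan(np.radians(c["fov_y"]/2)); return np.array([[f,0,c["cx"]],[0,f,c["cy"]],[0,0,1.]])
def ray(c,p):
    p=np.asarray(p,float).reshape(-1,1,2); u=cv2.undistortPoints(p,K(c),np.array(c["dist"])).reshape(-1,2)
    W=np.array(c["world_to_cam"]); d=np.c_[u[:,0],-u[:,1],-np.ones(len(u))]@W[:3,:3]
    return -W[:3,:3].T@W[:3,3], d/np.linalg.norm(d,axis=1)[:,None]
def onz(c,p,z):
    o,d=ray(c,p); return o+d*((z-o[2])/d[:,2])[:,None]
def proj(c,X):
    W=np.array(c["world_to_cam"]); q=np.atleast_2d(X)@W[:3,:3].T+W[:3,3]
    return cv2.projectPoints(q*[1,-1,-1],np.zeros(3),np.zeros(3),K(c),np.array(c["dist"]))[0].reshape(-1,2)
def tri(rays):  # [(o,d)...] -> point, residual mm
    A=sum(np.eye(3)-np.outer(d,d) for o,d in rays); b=sum((np.eye(3)-np.outer(d,d))@o for o,d in rays)
    x=np.linalg.solve(A,b); return x,max(np.linalg.norm(np.cross(x-o,d)) for o,d in rays)
HSV=dict(red=[(0,170,60),(5,255,255)],orange=[(6,150,60),(16,255,255)],green=[(45,90,40),(80,255,255)],blue=[(100,150,60),(125,255,255)],purple=[(126,80,30),(160,255,255)])
def blobs(im,col,amin=20):
    m=cv2.inRange(cv2.cvtColor(im,cv2.COLOR_RGB2HSV),*map(np.array,HSV[col]))
    m=cv2.morphologyEx(m,cv2.MORPH_OPEN,np.ones((2,2)))
    cs=cv2.findContours(m,cv2.RETR_EXTERNAL,cv2.CHAIN_APPROX_NONE)[0]
    return [c.reshape(-1,2) for c in cs if cv2.contourArea(c)>amin]
def cen(c):
    m=cv2.moments(c.reshape(-1,1,2)); return np.array([m["m10"]/m["m00"],m["m01"]/m["m00"]])
def shot(n,tag):
    c=viewer.get_calibration(n); im=viewer.camera(n); cv2.imwrite(f"pics/{n}_{tag}.png",im[:,:,::-1]); np.save(f"pics/{n}_{tag}.npy",im); np.save(f"pics/{n}_{tag}_c.npy",c,allow_pickle=True)
    return c,im
def load(n,tag): return np.load(f"pics/{n}_{tag}_c.npy",allow_pickle=True).item(),np.load(f"pics/{n}_{tag}.npy")
def to(x,y,z,yaw=None):
    """print shift/turn in tool axes; yaw = direction (rad) of the tool's y (closing line), mod pi"""
    s=status.sense(); q=s["tcp_rot"]; T=R.from_quat(np.r_[q[1:],q[0]]); M=T.as_matrix()
    y0=np.arctan2(M[1,1],M[0,1]); 
    if yaw is None: yaw=y0
    opts=[]
    for k in (-2,-1,0,1,2):
        dy=(yaw-y0)+k*np.pi
        if abs(s["q"][5]-dy)<3.0 or abs(s["q"][5]+dy)<3.0: opts.append(dy)
    dy=min(opts,key=abs); Y=y0+dy
    G=np.array([[np.sin(Y),np.cos(Y),0],[-np.cos(Y),np.sin(Y),0],[0,0,-1]])
    rv=R.from_matrix(M.T@G).as_rotvec(); d=M.T@(np.array([x,y,z])-s["tcp_pos"])/10
    print("TO",np.round(d,2).tolist(),np.round(rv,3).tolist(),"rows>=",max(np.linalg.norm(d)/4.17,np.linalg.norm(rv)/.125).round(1),"t",round(s["time_s"],2),"q6",s["q"][5].round(2))
E
python3 - <<'E'
from h import *
s=viewer.get_calibration("scene"); d=viewer.get_calibration("side")
I=np.load("pics/scene0.npy");J=np.load("pics/side0.npy")
for col,z in (("orange",20),("red",30),("green",98)):
    a=[cen(c) for c in blobs(I,col,15)];b=[cen(c) for c in blobs(J,col,15)]
    for p in a:
        for q in b:
            x,e=tri([tuple(v[0] if v.ndim>1 else v for v in ray(s,p)),tuple(v[0] if v.ndim>1 else v for v in ray(d,q))])
            if e<8 and -20<x[2]<160 and x[0]<900: print(col,p.round(0),q.round(0),x.round(1),e.round(1))
for n,ps,pd,z in (("flaskmouth",(280.5,138),(224.5,262),125),):
    print(n,onz(s,ps,z),onz(d,pd,z))
print("rack",onz(s,[(313,178),(317,170),(321,162)],60).round(0).tolist(),onz(d,[(196,240),(185,251),(175,264)],60).round(0).tolist())
print("cradle",onz(s,[(280,221),(304,206)],20).round(0).tolist(),onz(d,[(221,212),(247,193)],20).round(0).tolist())
print("block",onz(s,[(260,178)],50).round(0).tolist())
print("bottle,cup",onz(s,[(317,127),(329,228)],[130,85][0]).round(0).tolist(),onz(s,(329,228),85).round(0).tolist())
E
```

```text
orange [248. 270.] [278. 159.] [ 605.9 -263.8   10.6] 0.9
orange [250. 262.] [278. 159.] [ 600.  -247.3   23.8] 3.3
orange [188. 265.] [323. 161.] [ 451.9 -324.9   16.6] 2.5
orange [265. 247.] [262. 173.] [ 609.7 -159.4   13.2] 0.1
orange [198. 247.] [319. 174.] [ 435.3 -249.    17.2] 2.8
orange [267. 240.] [262. 173.] [ 605.2 -144.    26.2] 3.9
orange [219. 229.] [304. 189.] [ 446.8 -151.5   17.1] 2.9
orange [318. 138.] [160. 305.] [539.  489.8  70.5] 3.8
red [243. 205.] [281. 210.] [459.1 -13.4  25.6] 2.6
green [255. 169.] [266. 222.] [440.8 115.5  92.9] 2.6
green [265. 163.] [254. 231.] [453.5 163.4  93. ] 2.1
flaskmouth [[449.79625704 317.65991435 125.        ]] [[443.4166362  322.77024956 125.        ]]
rack [[627.0, 195.0, 60.0], [621.0, 254.0, 60.0], [614.0, 318.0, 60.0]] [[595.0, 252.0, 60.0], [597.0, 302.0, 60.0], [592.0, 355.0, 60.0]]
cradle [[602.0, -34.0, 20.0], [640.0, 76.0, 20.0]] [[623.0, 84.0, 20.0], [598.0, -36.0, 20.0]]
block [[453.0, 131.0, 50.0]]
bottle,cup [[544.0, 462.0, 130.0], [785.0, -144.0, 130.0]] [[771.0, -86.0, 85.0]]
```

```bash
python3 - <<'E'
from h import *
to(470,40,300,np.pi/2)
E
```

```text
Traceback (most recent call last):
  File "h.py", line 41, in to
    rv=R.from_matrix(M.T@G).as_rotvec(); d=M.T@(np.array([x,y,z])-s["tcp_pos"])/10
       ~~~~~~~~~~~~~^^^^^^^
  File "scipy/spatial/transform/_rotation.pyx", line 1143, in scipy.spatial.transform._rotation.Rotation.from_matrix
ValueError: Non-positive determinant (left-handed or null coordinate frame) in rotation matrix 0: [[-9.60556444e-01 -2.78085087e-01  4.04356323e-05]
 [-2.78084791e-01  9.60555614e-01  1.32713330e-03]
 [ 4.07896653e-04 -1.26354191e-03  9.99999119e-01]].
```

```bash
sed -i 's/G=np.array.*/G=np.array([[-np.sin(Y),np.cos(Y),0],[np.cos(Y),np.sin(Y),0],[0,0,-1]])/' h.py; python3 - <<'E'
from h import *
to(470,40,300,np.pi/2)
E
```

```text
TO [46.26, -50.74, -6.87] [-0.001, 0.0, 0.282] rows>= 16.5 t 0.15 q6 1.57
```

>>> {"op": "drive_tool", "data": {
  "moves": [
    [[46.3, -50.7, -6.9], [0, 0, 0.282], 8.5],
    [[46.3, -50.7, -6.9], [0, 0, 0.282], 8.5],
    [[46.3, -50.7, -6.9], [0, 0, 0.282], 8.5],
    [[46.3, -50.7, -6.9], [0, 0, 0.282], 8.5],
    [[46.3, -50.7, -6.9], [0, 0, 0.282], 8.5],
    [[46.3, -50.7, -6.9], [0, 0, 0.282], 8.5],
    [[46.3, -50.7, -6.9], [0, 0, 0.282], 8.5],
    [[46.3, -50.7, -6.9], [0, 0, 0.282], 8.5],
    [[46.3, -50.7, -6.9], [0, 0, 0.282], 8.5],
    [[46.3, -50.7, -6.9], [0, 0, 0.282], 8.5],
    [[46.3, -50.7, -6.9], [0, 0, 0.282], 8.5],
    [[46.3, -50.7, -6.9], [0, 0, 0.282], 8.5],
    [[46.3, -50.7, -6.9], [0, 0, 0.282], 8.5],
    [[46.3, -50.7, -6.9], [0, 0, 0.282], 8.5],
    [[46.3, -50.7, -6.9], [0, 0, 0.282], 8.5],
    [[46.3, -50.7, -6.9], [0, 0, 0.282], 8.5],
    [[46.3, -50.7, -6.9], [0, 0, 0.282], 8.5],
    [[46.3, -50.7, -6.9], [0, 0, 0.282], 8.5],
    [[46.3, -50.7, -6.9], [0, 0, 0.282], 8.5],
    [[46.3, -50.7, -6.9], [0, 0, 0.282], 8.5]
  ]
}}

```text
time_s: 1.82
tcp_pos: [470.3, 18.0, 299.9]
tcp_rot: [-0.009, 1.0, 0.013, -0.001]
wrist_force: [-0.0, 0.1, -0.3]
opening: 84.8
grip_force: 0.0
```

```bash
python3 - <<'E'
from h import *
shot("wrist","a")
to(500,200,330,np.pi/2)
E
```

```text
TO [3.44, -18.19, -2.68] [-0.002, -0.028, -3.115] rows>= 24.9 t 1.87 q6 3.14
```

View pics/wrist_a.png

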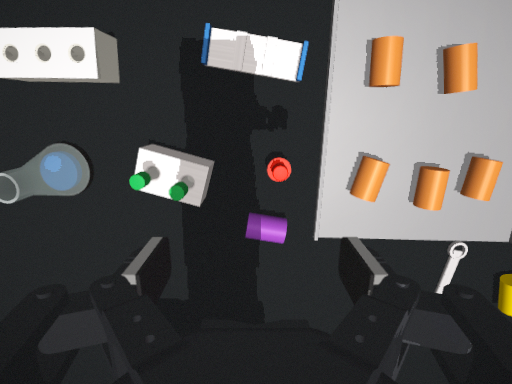

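```bash
python3 - <<'E'
s=open('h.py').read()
a=s.index("    for k in (-2"); b=s.index("    G=np")
s=s[:a]+'''    dq1=np.arctan2(y,x)-s["q"][0]
    for k in (-2,-1,0,1,2):
        dy=(yaw-y0)+k*np.pi
        if abs(s["q"][5]+dq1-dy)<3.05: opts.append(dy)
    dy=min(opts,key=abs); Y=y0+dy
'''+s[b:]
open('h.py','w').write(s)
E
python3 - <<'E'
from h import *
to(480,180,330,0.6-np.pi/2)
E
```

```text
TO [1.39, -16.24, -2.71] [-0.018, -0.004, -0.574] rows>= 4.6 t 1.87 q6 3.14
```

>>> {"op": "drive_tool", "data": {
  "moves": [
    [[1.4, -16.2, -2.7], [0, 0, -0.574], 8.5],
    [[1.4, -16.2, -2.7], [0, 0, -0.574], 8.5],
    [[1.4, -16.2, -2.7], [0, 0, -0.574], 8.5],
    [[1.4, -16.2, -2.7], [0, 0, -0.574], 8.5],
    [[1.4, -16.2, -2.7], [0, 0, -0.574], 8.5],
    [[1.4, -16.2, -2.7], [0, 0, -0.574], 8.5],
    [[1.4, -16.2, -2.7], [0, 0, -0.574], 8.5],
    [[1.4, -16.2, -2.7], [0, 0, -0.574], 8.5],
    [[1.4, -16.2, -2.7], [0, 0, -0.574], 8.5]
  ]
}}

```text
time_s: 2.62
tcp_pos: [480.5, 178.8, 330.2]
tcp_rot: [-0.009, 0.956, 0.294, 0.002]
wrist_force: [0.3, -0.2, -0.7]
opening: 85.2
grip_force: 0.0
```

```bash
python3 - <<'E'
from h import *
shot("wrist","b")
E
```

```text
(no output)
```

View pics/wrist_b.png

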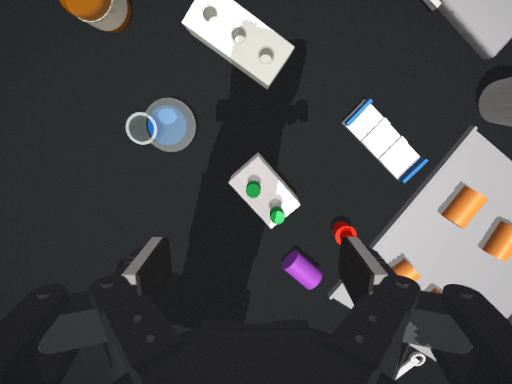

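```bash
python3 - <<'E'
from h import *
_,a=load("wrist","a");_,b=load("wrist","b")
def crop(im,x,y,w=100,h=75,k=4):
    o=cv2.resize(im[y:y+h,x:x+w],None,fx=k,fy=k,interpolation=cv2.INTER_CUBIC)
    g=(255*(o/255.)**.6).astype(np.uint8)
    for i in range(0,w,20): cv2.putText(g,str(x+i),(i*k,8),0,.3,(255,255,0),1); cv2.line(g,(i*k,0),(i*k,h*k),(90,90,0),1)
    for i in range(0,h,20): cv2.putText(g,str(y+i),(0,i*k+8),0,.3,(255,255,0),1); cv2.line(g,(0,i*k),(w*k,i*k),(90,90,0),1)
    return g
A=np.vstack([np.hstack([crop(b,185,0),crop(b,115,90)]),np.hstack([crop(a,0,130),crop(b,220,150)])])
cv2.imwrite("pics/c1.png",A[:,:,::-1])
E
```

```text
(no output)
```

View pics/c1.png

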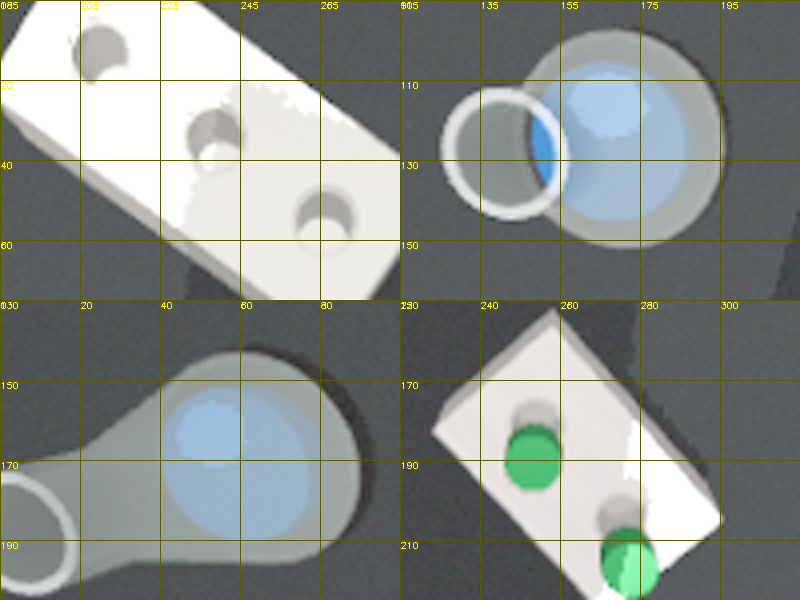

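```bash
cat > m.py <<'E'
from h import *
ca,a=load("wrist","a");cb,b=load("wrist","b")
def two(n,pa,pb,z):
    oa,da=ray(ca,pa);ob,db=ray(cb,pb); x,e=tri([(oa,da[0]),(ob,db[0])])
    print(n,"tri",x.round(1),e.round(1),"A",onz(ca,pa,z)[0,:2].round(1),"B",onz(cb,pb,z)[0,:2].round(1))
two("mouth",(3,188.5),(141.2,128.2),125)
for n,p,q in zip((0,1,2),[(78,53.5),(43.5,53),(11,53)],[(266,54.5),(238.7,34.5),(210,13.5)]): two("rack",p,q,60)
for p,q in zip([(178,191),(140,181)],[(277.5,217.5),(253.2,189.2)]): two("cap",p,q,105)
for im in (a,b):
    for c in blobs(im,"red",60): print("red",cen(c).round(1),cv2.minEnclosingCircle(c))
def ends(im): 
    for c in blobs(im,"blue",60):
        rc=cv2.minAreaRect(c)
        if rc[1][0]*rc[1][1]<1500: print("blue",np.round(rc[0],1),np.round(rc[1],1),cv2.boxPoints(rc).round(1).tolist())
ends(a);ends(b)
two("stopper",(279,170),(345,233),50)
for p in blobs(a,"orange",200):
    rc=cv2.minAreaRect(p); bx=cv2.boxPoints(rc); X=onz(ca,bx,20); e1=X[1]-X[0]; e2=X[2]-X[1]; L=max((e1,e2),key=np.linalg.norm)
    print("spec",cen(p).round(0),onz(ca,[rc[0]],25)[0].round(1),"ang",np.degrees(np.arctan2(L[1],L[0])).round(1)%180)
E
python3 m.py
```

```text
mouth tri [445.6 322.8 127.7] 0.3 A [444.5 325.5] B [445.2 323.6]
rack tri [607.7 251.5  56.5] 0.6 A [606.5 249.4] B [607.7 251.2]
rack tri [607.4 295.   60.8] 0.3 A [607.3 295.6] B [607.8 295.2]
rack tri [608.  340.4  60.1] 0.2 A [607.9 340.4] B [608.2 340.4]
cap tri [440.3 116.  101.8] 1.1 A [442.3 115.1] B [440.1 116.8]
cap tri [451.9 165.5  96.5] 0.4 A [453.7 161.8] B [454.3 166.6]
red [278.7 171.3] ((279.4358215332031, 170.01336669921875), 12.257929801940918)
red [343.8 231.8] ((344.6172180175781, 233.16583251953125), 12.703083038330078)
blue [303.5  61.2] [ 4.9 41. ] [[297.0, 80.80000305175781], [305.1000061035156, 40.599998474121094], [309.8999938964844, 41.599998474121094], [301.79998779296875, 81.80000305175781]]
blue [206.5  43.9] [ 6.3 40.4] [[201.0, 63.599998474121094], [205.8000030517578, 23.5], [212.10000610351562, 24.200000762939453], [207.1999969482422, 64.4000015258789]]
blue [414.  170.5] [ 7.8 33.2] [[399.5, 179.5], [423.0, 156.0], [428.5, 161.5], [405.0, 185.0]]
blue [359. 112.] [ 5.7 35.4] [[344.5, 122.5], [369.5, 97.5], [373.5, 101.5], [348.5, 126.5]]
stopper tri [459.1 -13.7  27.4] 2.1 A [461.4 -12.2] B [465.1  -1.8]
spec [431. 188.] [ 435.1 -247.7   25. ] ang 179.1
spec [379. 182.] [ 441.9 -165.2   25. ] ang 166.8
spec [493. 181.] [ 449.5 -342.6   25. ] ang 174.8
spec [476. 178.] [ 454.8 -313.4   25. ] ang 174.2
spec [364. 178.] [ 449.  -141.6   25. ] ang 166.0
spec [454.  70.] [ 604.5 -249.    25. ] ang 11.099999999999994
spec [473.  67.] [ 609.8 -274.6   25. ] ang 11.699999999999989
spec [397.  61.] [ 610.9 -166.8   25. ] ang 3.9
spec [380.  62.] [ 609.5 -144.6   25. ] ang 3.8
```

>>> {"op": "drive_tool", "data": {
  "moves": [
    [[-12.4, 15.0, 15.7], [0.006, -0.023, -2.543], 7],
    [[-12.4, 15.0, 15.7], [0.006, -0.023, -2.543], 7],
    [[-12.4, 15.0, 15.7], [0.006, -0.023, -2.543], 7],
    [[-12.4, 15.0, 15.7], [0.006, -0.023, -2.543], 7],
    [[-12.4, 15.0, 15.7], [0.006, -0.023, -2.543], 7],
    [[-12.4, 15.0, 15.7], [0.006, -0.023, -2.543], 7],
    [[-12.4, 15.0, 15.7], [0.006, -0.023, -2.543], 7],
    [[-12.4, 15.0, 15.7], [0.006, -0.023, -2.543], 7],
    [[-12.4, 15.0, 15.7], [0.006, -0.023, -2.543], 7],
    [[-12.4, 15.0, 15.7], [0.006, -0.023, -2.543], 7],
    [[-12.4, 15.0, 15.7], [0.006, -0.023, -2.543], 7],
    [[-12.4, 15.0, 15.7], [0.006, -0.023, -2.543], 7],
    [[-12.4, 15.0, 15.7], [0.006, -0.023, -2.543], 7],
    [[-12.4, 15.0, 15.7], [0.006, -0.023, -2.543], 7],
    [[-12.4, 15.0, 15.7], [0.006, -0.023, -2.543], 7],
    [[-12.4, 15.0, 15.7], [0.006, -0.023, -2.543], 7],
    [[-12.4, 15.0, 15.7], [0.006, -0.023, -2.543], 7],
    [[-12.4, 15.0, 15.7], [0.006, -0.023, -2.543], 7],
    [[-12.4, 15.0, 15.7], [0.006, -0.023, -2.543], 7],
    [[-12.4, 15.0, 15.7], [0.006, -0.023, -2.543], 7]
  ]
}}

```text
time_s: 4.33
tcp_pos: [462.9, -11.4, 169.8]
tcp_rot: [-0.0, 0.028, 1.0, 0.0]
wrist_force: [0.2, 0.1, -0.5]
opening: 69.9
grip_force: 0.0
```

```bash
python3 - <<'E'
from h import *
c,im=shot("wrist","c"); print(status.sense()["tcp_pos"],status.sense()["q"].round(2))
for b in blobs(im,"red",40):
    k=cv2.minEnclosingCircle(b); print(cen(b),k,onz(c,[k[0]],34),onz(c,[cen(b)],40))
to(462,-12,37,np.pi/2)
E
```

```text
[462.92942409 -11.36776035 169.79884427] [-0.02  0.09 -0.46  1.01  0.    0.03]
[253.83836207 179.3987069 ] ((254.0, 179.5), 17.755380630493164) [[460.47937097 -11.72380677  34.        ]] [[458.97785375 -11.79047296  40.        ]]
TO [0.09, -0.08, 13.28] [0.001, -0.0, -0.051] rows>= 3.2 t 4.38 q6 0.03
```

View pics/wrist_c.png

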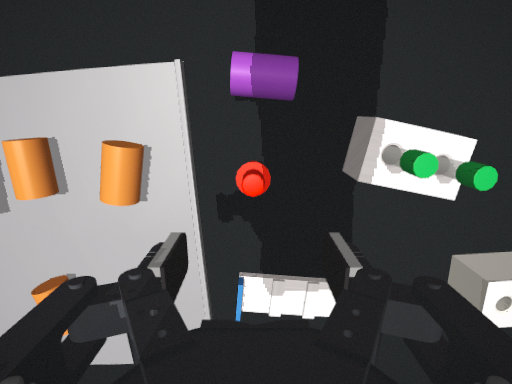

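>>> {"op": "drive_tool", "data": {
  "moves": [
    [[0.2, -0.05, 6], [0, 0, -0.05], 6],
    [[0.2, -0.05, 10], [0, 0, -0.05], 5],
    [[0.2, -0.05, 13.2], [0, 0, -0.05], 5],
    [[0.2, -0.05, 13.2], [0, 0, -0.05], 5],
    [[0.2, -0.05, 13.2], [0, 0, -0.05], 1.5],
    [[0.2, -0.05, 13.2], [0, 0, -0.05], 1.5],
    [[0.2, -0.05, 13.2], [0, 0, -0.05], 1.5],
    [[0.2, -0.05, 13.2], [0, 0, -0.05], 1.5],
    [[0.2, -0.05, 13.2], [0, 0, -0.05], 1.5],
    [[0.2, -0.05, 13.2], [0, 0, -0.05], 1.5],
    [[0.2, -0.05, 13.2], [0, 0, -0.05], 1.5],
    [[0.2, -0.05, 13.2], [0, 0, -0.05], 1.5]
  ],
  "grip_force": 40
}}

```text
time_s: 5.38
tcp_pos: [462.8, -10.9, 39.3]
tcp_rot: [0.001, 0.005, 1.0, 0.0]
wrist_force: [0.1, -0.1, 7.3]
opening: 20.5
grip_force: 39.7
```

>>> {"op": "drive_tool", "data": {
  "moves": [
    [[0, 0, -4], [0, 0, 0], 1.5],
    [[0, 0, -8], [0, 0, 0], 1.5],
    [[0, 0, -12], [0, 0, 0], 1.5],
    [[0.5, 3.5, -15], [0, 0, 0], 1.5],
    [[0.8, 7.5, -16], [0, 0, 0], 1.5],
    [[1, 11, -16.5], [0, 0, 0], 1.5],
    [[1.2, 15, -16.5], [0, 0, 0], 1.5],
    [[1.4, 19, -16.5], [0, 0, 0], 1.5],
    [[1.6, 23, -16.5], [0, 0, 0], 1.5],
    [[1.8, 27, -16.5], [0, 0, 0], 1.5],
    [[1.8, 30, -16.5], [0, 0, 0], 1.5],
    [[1.8, 33.4, -16.5], [0, 0, 0], 1.5],
    [[1.8, 33.4, -16.5], [0, 0, 0], 1.5],
    [[1.8, 33.4, -16.5], [0, 0, 0], 1.5],
    [[1.8, 33.4, -16.5], [0, 0, 0], 1.5]
  ]
}}

```text
time_s: 6.63
tcp_pos: [446.3, 322.9, 203.0]
tcp_rot: [-0.0, 0.005, 1.0, -0.0]
wrist_force: [-1.1, -0.0, -0.7]
opening: 20.5
grip_force: 39.6
```

```bash
python3 - <<'E'
from h import *
c,im=shot("wrist","d"); p=status.sense()["tcp_pos"]; print(p)
for b in blobs(im,"red",40):
    k=cv2.minEnclosingCircle(b); print(k,onz(c,[k[0]],p[2]-5))
c2,im2=shot("side","d"); im3=shot("scene","d")[1]
A=np.hstack([cv2.resize(im[60:340,110:410],None,fx=1.6,fy=1.6),cv2.resize(im2[200:312,190:270],None,fx=4,fy=4)])
print(A.shape); cv2.imwrite("pics/d1.png",A[:,:,::-1])
E
```

```text
[446.36790635 322.33281233 202.9886071 ]
((254.0, 235.0), 39.319305419921875) [[445.4185743  322.49861775 197.9886071 ]]
(448, 800, 3)
```

View pics/d1.png

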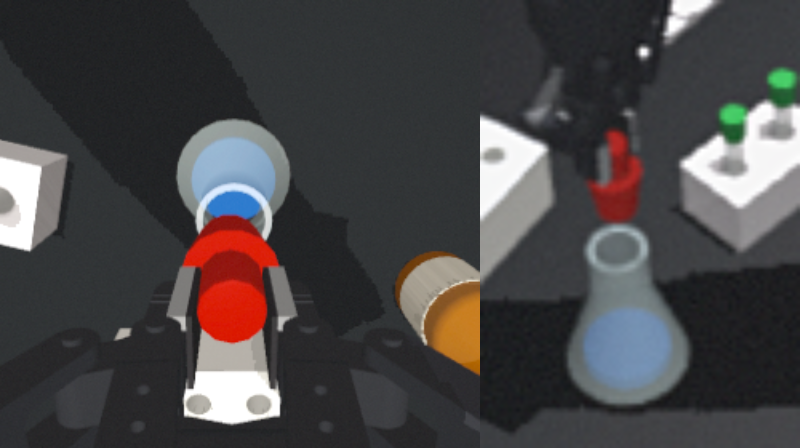

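```bash
python3 - <<'E'
from h import *
c,im=load("wrist","d")
print(onz(c,[(255.6,223.8)],198),onz(c,[(255.9,197.5)],125),proj(c,[445,323,125]))
t=np.linspace(0,2*np.pi,73)
X=np.c_[445+19.5*np.cos(t),323+19.5*np.sin(t),0*t+125];q=proj(c,X);print("pred ring",q.min(0),q.max(0))
for xx in (443,445,447):
  X=np.c_[xx+17.5*np.cos(t),322.5+17.5*np.sin(t),0*t+198];q=proj(c,X);print("pred cone",q.min(0),q.max(0))
g=im.astype(int)
print("col 256 brightness",g[170:200,256].tolist())
row=cv2.inRange(cv2.cvtColor(im,cv2.COLOR_RGB2HSV),*map(np.array,HSV["red"]))
print("red top",[ (x,int(np.argmax(row[:,x]>0))) for x in range(230,284,5)])
print("ring rows",{y:np.where(im[y,215:300].min(1)>150)[0]+215 for y in (185,190,195)})
E
```

```text
[[438.67769151 323.45469325 198.        ]] [[445.28401151 323.91216056 125.        ]] [[254.7653823  197.17280023]]
pred ring [230.58526842 173.44928295] [278.95616432 219.83883707]
pred cone [222.69095413 201.14912909] [285.24755741 259.09760227]
pred cone [222.83562403 204.65718688] [285.17495637 262.19560461]
pred cone [222.97965448 208.14073505] [285.1025053  265.27144086]
col 256 brightness [[130, 163, 195], [128, 162, 193], [124, 157, 190], [119, 153, 188], [183, 202, 227], [216, 231, 252], [221, 235, 255], [217, 236, 255], [192, 218, 244], [124, 169, 219], [48, 127, 207], [52, 127, 207], [49, 125, 207], [45, 123, 206], [49, 125, 207], [45, 123, 206], [46, 124, 206], [51, 126, 207], [48, 125, 206], [47, 124, 206], [48, 125, 207], [48, 124, 206], [46, 125, 207], [67, 113, 190], [118, 73, 128], [139, 21, 14], [138, 15, 11], [140, 27, 22], [140, 25, 18], [139, 20, 14]]
red top [(230, 212), (235, 206), (240, 200), (245, 197), (250, 195), (255, 195), (260, 196), (265, 198), (270, 204), (275, 211), (280, 216)]
ring rows {185: array([236, 237, 238, 239, 240, 241, 271, 272, 273, 274, 275, 276]), 190: array([233, 234, 235, 236, 237, 238, 274, 275, 276, 277, 278]), 195: array([233, 234, 235, 236, 275, 276, 277, 278, 279])}
```

```bash
python3 - <<'E'
from h import *
c,im=load("wrist","d")
t=np.linspace(0,2*np.pi,73)
for xx in (442,444,446,448):
  for r_,z in ((13,164),(17.5,198)):
    X=np.c_[xx+r_*np.cos(t),322.5+r_*np.sin(t),0*t+z];q=proj(c,X);print(xx,z,"pred",q.min(0),q.max(0), "y at x=280" , q[np.abs(q[:,0]-280)<3][:,1].round(0))
# stopper picture c, same check for cone top
c,im=load("wrist","c")
m=cv2.inRange(cv2.cvtColor(im,cv2.COLOR_RGB2HSV),*map(np.array,HSV["red"]));ys,xs=np.where(m);print("c red",xs.min(),xs.max(),ys.min(),ys.max())
for xx in (458,460,462,464):
  for r_,z in ((13,0),(17.5,34),(9,60)):
    X=np.c_[xx+r_*np.cos(t),-12+r_*np.sin(t),0*t+z];q=proj(c,X);print(xx,z,"pred",q.min(0),q.max(0))
E
```

```text
442 164 pred [234.70245072 190.81438219] [273.37258369 227.43864703] y at x=280 []
442 198 pred [222.61837993 199.38587114] [285.28391283 257.54024479] y at x=280 [247. 246. 243. 241. 217. 214. 212. 210.]
444 164 pred [234.78694811 193.7290149 ] [273.34769591 230.14433146] y at x=280 []
444 198 pred [222.76336891 202.90622931] [285.21123841 260.64938301] y at x=280 [251. 249. 247. 244. 220. 218. 216. 214.]
446 164 pred [234.87113099 196.62717911] [273.32279206 232.83442726] y at x=280 []
446 198 pred [222.90771929 206.40201701] [285.13871183 263.73628468] y at x=280 [254. 252. 250. 248. 223. 221. 219. 217.]
448 164 pred [234.95499867 199.50893751] [273.29787413 235.50900669] y at x=280 []
448 198 pred [223.05142941 209.87335643] [285.06633729 266.80109082] y at x=280 [257. 255. 253. 251. 227. 225. 222. 220.]
c red 236 270 161 196
458 0 pred [241.96174645 158.8026595 ] [265.34181029 181.78762818]
458 34 pred [236.03195194 159.67857493] [271.11803232 193.96257866]
458 60 pred [243.62040034 173.64226126] [263.40001963 192.85571398]
460 0 pred [242.08374879 160.60324508] [265.42538604 183.51374429]
460 34 pred [236.17901131 161.69485847] [271.20050744 195.85366069]
460 60 pred [243.76642506 175.80936497] [263.5057468  194.94507469]
462 0 pred [242.2053921 162.3980482] [265.50865148 185.23421439]
462 34 pred [236.32560372 163.70387274] [271.282611   197.73774739]
462 60 pred [243.91190776 177.96775397] [263.61100082 197.02591951]
464 0 pred [242.32667674 164.18707823] [265.59160752 186.94904999]
464 34 pred [236.47172954 165.70563112] [271.36434446 199.61485634]
464 60 pred [244.05684937 180.11744888] [263.71578336 199.09827192]
```

>>> {"op": "drive_tool", "data": {
  "moves": [
    [[0, 0.05, 1.5], [0, 0, 0], 1.5],
    [[0, 0.05, 3], [0, 0, 0], 1.5],
    [[0, 0.05, 4], [0, 0, 0], 1.5],
    [[0, 0.05, 4.5], [0, 0, 0], 1.5],
    [[0, 0.05, 5], [0, 0, 0], 1.5],
    [[0, 0.05, 5.4], [0, 0, 0], 1.5],
    [[0, 0.05, 5.4], [0, 0, 0], 1.5]
  ]
}}

```text
time_s: 7.37
tcp_pos: [447.2, 324.1, 148.9]
tcp_rot: [0.0, 0.005, 1.0, 0.001]
wrist_force: [2.3, 2.6, -2.3]
opening: 20.3
grip_force: 40.2
```

>>> {"op": "drive_tool", "data": {
  "moves": [
    [[0, 0, 0.2], [0, 0, 0], 1.5],
    [[0, 0, 0.4], [0, 0, 0], 1.5],
    [[0, 0, 0.6], [0, 0, 0], 1.5],
    [[0, 0, 0.8], [0, 0, 0], 1.5],
    [[0, 0, 0.8], [0, 0, 0], 1.5]
  ]
}}

```text
time_s: 7.78
tcp_pos: [448.1, 324.6, 144.4]
tcp_rot: [0.002, 0.005, 1.0, 0.001]
wrist_force: [-1.2, -1.9, 21.5]
opening: 20.7
grip_force: 43.0
```

>>> {"op": "drive_tool", "data": {
  "moves": [
    [[0, 0, 0.4], [0, 0, 0], 4],
    [[0, 0, 0.4], [0, 0, 0], 4],
    [[0, 0, 0], [0, 0, 0], 5],
    [[0, 0, -3], [0, 0, 0], 6],
    [[0, 0, -7], [0, 0, 0], 6],
    [[0, 0, -7], [0, 0, 0], 6]
  ]
}}

```text
time_s: 8.28
tcp_pos: [448.8, 325.2, 217.4]
tcp_rot: [0.003, 0.005, 1.0, 0.002]
wrist_force: [1.2, 1.4, 0.2]
opening: 59.9
grip_force: 0.0
```

```bash
python3 - <<'E'
from h import *
print(status.sense()["tcp_pos"])
c,im=shot("side","e"); cs,i2=shot("scene","e")
for cc,i in ((c,im),(cs,i2)):
    for b in blobs(i,"red",15): print(cen(b),len(b),cv2.boundingRect(b))
    print("exp axis: knob top, cone top, rim", proj(cc,[[445,323.5,166],[445,323.5,140],[445,323.5,125]]).round(1).tolist())
cv2.imwrite("pics/e1.png",np.hstack([cv2.resize(im[225:315,185:265],None,fx=5,fy=5),cv2.resize(i2[100:190,245:325],None,fx=5,fy=5)])[:,:,::-1])
to(441,116,180,-0.25)
E
```

```text
[448.84979233 325.17400026 217.36963825]
[224.18661519 258.27670528] 41 (219, 250, 12, 17)
exp axis: knob top, cone top, rim [[222.8, 251.5], [223.5, 258.2], [223.8, 262.0]]
[281.         134.07344633] 32 (277, 128, 9, 12)
exp axis: knob top, cone top, rim [[280.2, 127.2], [280.0, 133.5], [279.9, 137.2]]
TO [0.43, -20.82, 3.21] [0.001, 0.003, -1.331] rows>= 10.6 t 8.38 q6 0.64
```

View pics/e1.png

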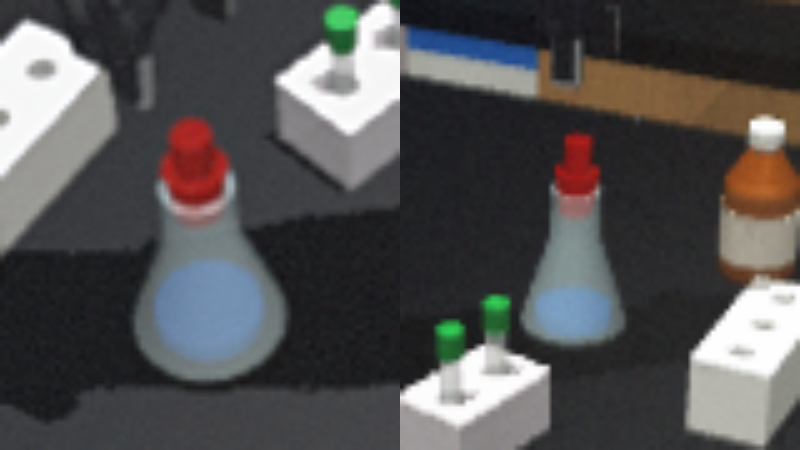

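>>> {"op": "drive_tool", "data": {
  "moves": [
    [[0.4, -20.8, 0.5], [0, 0, -1.331], 5],
    [[0.4, -20.8, 0.5], [0, 0, -1.331], 5],
    [[0.4, -20.8, 0.5], [0, 0, -1.331], 5],
    [[0.4, -20.8, 3.2], [0, 0, -1.331], 5],
    [[0.4, -20.8, 3.2], [0, 0, -1.331], 5],
    [[0.4, -20.8, 3.2], [0, 0, -1.331], 5],
    [[0.4, -20.8, 3.2], [0, 0, -1.331], 5],
    [[0.4, -20.8, 3.2], [0, 0, -1.331], 5],
    [[0.4, -20.8, 3.2], [0, 0, -1.331], 5],
    [[0.4, -20.8, 3.2], [0, 0, -1.331], 5],
    [[0.4, -20.8, 3.2], [0, 0, -1.331], 5],
    [[0.4, -20.8, 3.2], [0, 0, -1.331], 5],
    [[0.4, -20.8, 3.2], [0, 0, -1.331], 5]
  ]
}}

```text
time_s: 9.47
tcp_pos: [439.4, 115.4, 177.7]
tcp_rot: [-0.001, -0.612, 0.791, 0.001]
wrist_force: [-0.1, -0.1, 0.3]
opening: 50.3
grip_force: 0.0
```

```bash
python3 - <<'E'
from h import *
c,im=shot("wrist","f"); print(status.sense()["tcp_pos"])
for b in blobs(im,"green",30):
    print(cen(b).round(1),len(b),cv2.boundingRect(b),onz(c,[cen(b)],97)[0].round(1))
to(441,116,78,-0.25)
E
```

```text
[439.62636836 115.54520557 177.93571617]
[255.9 257.3] 79 (245, 242, 24, 31) [452.1 167.4  97. ]
[255.6 202.1] 75 (244, 188, 24, 29) [439.8 118.5  97. ]
TO [-0.08, -0.15, 9.99] [0.002, -0.001, -0.003] rows>= 2.4 t 9.52 q6 -1.06
```

View pics/wrist_f.png

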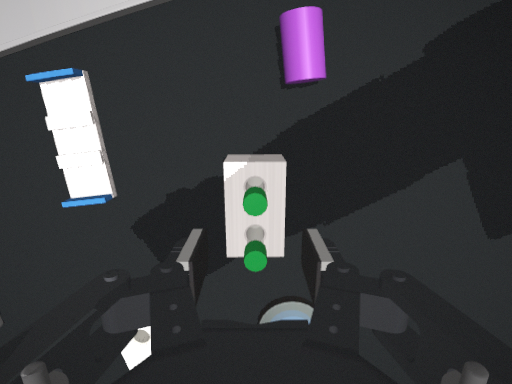

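```bash
python3 - <<'E'
from h import *
c,im=load("wrist","f")
print(onz(c,[(256,205),(256,261)],105).round(1), onz(c,[(255,184),(255.5,234)],50).round(1))
X=onz(c,[(225,157),(285,157),(285,256),(225,256)],50);print(X.round(1),X.mean(0))
x=onz(c,[(256,205)],105)[0]; to(x[0],x[1],78,-0.25)
E
```

```text
[[439.5 118.5 105. ]
 [451.8 166.5 105. ]] [[439.1 115.   50. ]
 [451.8 166.3  50. ]]
[[460.1  82.3  50. ]
 [404.8  96.6  50. ]
 [428.1 198.4  50. ]
 [489.1 182.5  50. ]] [445.51731098 139.94166217  50.        ]
TO [-0.29, 0.06, 9.99] [0.002, -0.001, -0.003] rows>= 2.4 t 9.52 q6 -1.06
```

>>> {"op": "drive_tool", "data": {
  "moves": [
    [[-0.15, 0, 4], [0, 0, 0], 5],
    [[-0.15, 0, 8], [0, 0, 0], 5],
    [[-0.15, 0, 10], [0, 0, 0], 5],
    [[-0.15, 0, 10], [0, 0, 0], 5],
    [[-0.15, 0, 10], [0, 0, 0], 1.2],
    [[-0.15, 0, 10], [0, 0, 0], 1.2],
    [[-0.15, 0, 10], [0, 0, 0], 1.2],
    [[-0.15, 0, 10], [0, 0, 0], 1.2],
    [[-0.15, 0, 10], [0, 0, 0], 1.2],
    [[-0.15, 0, 10], [0, 0, 0], 1.2],
    [[-0.15, 0, 6], [0, 0, 0], 1.2],
    [[-0.15, 0, 2], [0, 0, 0], 1.2],
    [[-0.15, 0, -2], [0, 0, 0], 1.2],
    [[-0.15, 0, -4], [0, 0, 0], 1.2],
    [[-0.15, 0, -4], [0, 0, 0], 1.2]
  ],
  "grip_force": 30
}}

```text
time_s: 10.77
tcp_pos: [444.3, 118.1, 224.7]
tcp_rot: [0.005, -0.613, 0.79, -0.002]
wrist_force: [0.3, 0.2, -1.2]
opening: 19.3
grip_force: 29.9
```

```bash
python3 - <<'E'
from h import *
to(607.7,250.4,190,-0.25)
E
```

```text
TO [-16.85, -12.53, 3.65] [-0.008, 0.005, -0.0] rows>= 5.1 t 10.77 q6 -1.06
```

>>> {"op": "drive_tool", "data": {
  "moves": [
    [[-16.8, -12.5, 4], [-0.008, 0.005, 0], 1.2],
    [[-16.8, -12.5, 4], [-0.008, 0.005, 0], 1.2],
    [[-16.8, -12.5, 4], [-0.008, 0.005, 0], 1.2],
    [[-16.8, -12.5, 4], [-0.008, 0.005, 0], 1.2],
    [[-16.8, -12.5, 4], [-0.008, 0.005, 0], 1.2],
    [[-16.8, -12.5, 5], [-0.008, 0.005, 0], 1.2],
    [[-16.8, -12.5, 6], [-0.008, 0.005, 0], 1.2],
    [[-16.8, -12.5, 6], [-0.008, 0.005, 0], 1.2],
    [[-16.8, -12.5, 6], [-0.008, 0.005, 0], 1.2]
  ]
}}

```text
time_s: 11.52
tcp_pos: [601.7, 247.9, 157.8]
tcp_rot: [-0.006, -0.613, 0.79, 0.002]
wrist_force: [-0.3, 0.2, -0.9]
opening: 19.0
grip_force: 29.9
```

```bash
python3 - <<'E'
from h import *
c,im=shot("wrist","g"); s=status.sense(); print(s["tcp_pos"],s["tcp_rot"])
cv2.imwrite("pics/g1.png",cv2.resize(im[120:320,120:386],None,fx=3,fy=3,interpolation=cv2.INTER_CUBIC)[:,:,::-1])
to(607.7,250.4,150,-0.25)
E
```

```text
[602.30836475 248.0830487  159.02688589] [-0.00498057 -0.61316455  0.7899366   0.00214287]
TO [-0.36, -0.47, 0.9] [0.009, -0.005, -0.001] rows>= 0.3 t 11.57 q6 -0.93
```

View pics/g1.png

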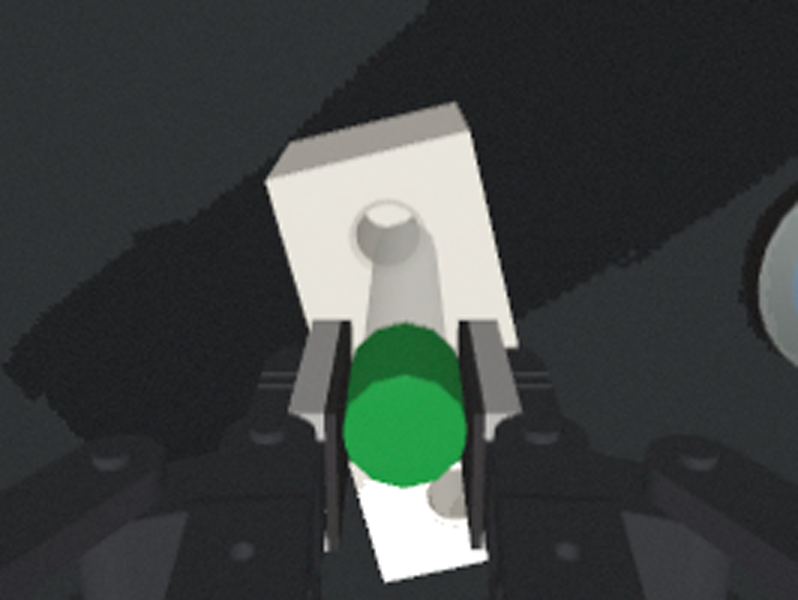

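>>> {"op": "drive_tool", "data": {
  "moves": [
    [[0, 0, 0], [0, 0, 0], 1.2],
    [[0, 0, 0], [0, 0, 0], 1.2],
    [[0, 0, 0], [0, 0, 0], 1.2]
  ]
}}

```text
time_s: 11.82
tcp_pos: [603.7, 248.8, 160.2]
tcp_rot: [-0.004, -0.613, 0.79, 0.002]
wrist_force: [0.3, -0.7, 0.1]
opening: 19.1
grip_force: 29.9
```

```bash
cat > tub.py <<'E'
import sys
from h import *
tag,h0=sys.argv[1],np.array(eval(sys.argv[2]))
c,im=shot("wrist",tag); s=status.sense(); p=s["tcp_pos"]; print(p.round(1),s["tcp_rot"].round(4))
q=s["tcp_rot"];M=R.from_quat(np.r_[q[1:],q[0]]).as_matrix()
def top(x): return x+M[:,2]*-27   # cap top centre 27 mm behind the tcp
b=max(blobs(im,"green",100),key=len); x,y,w,h=cv2.boundingRect(b); print("cap box",x,y,w,h)
# lower edge of the cap = lower edge of its top circle
best=[]
t=np.linspace(0,2*np.pi,90)
for o in np.arange(-4,4.1,1):
    C=top(p)+M[:,0]*o; X=C+10*(np.outer(np.cos(t),M[:,0])+np.outer(np.sin(t),M[:,1])); u=proj(c,X); best.append((o,u.min(0)[0].round(1),u.max(0).round(1).tolist()))
print(best)
F=p+M[:,2]*68; print("foot proj",proj(c,F).round(1),"hole proj",proj(c,np.r_[h0,60]).round(1))
to(h0[0],h0[1],150,-0.25)
E
python3 tub.py g2 '(607.7,250.4)'
```

```text
[603.7 248.9 160. ] [-0.0037 -0.6133  0.7898  0.0018]
cap box 235 229 42 54
[(np.float64(-4.0), np.float64(234.6), [277.9, 293.3]), (np.float64(-3.0), np.float64(234.6), [278.0, 291.4]), (np.float64(-2.0), np.float64(234.5), [278.0, 289.6]), (np.float64(-1.0), np.float64(234.5), [278.1, 287.8]), (np.float64(0.0), np.float64(234.4), [278.1, 285.9]), (np.float64(1.0), np.float64(234.4), [278.2, 284.1]), (np.float64(2.0), np.float64(234.3), [278.2, 282.2]), (np.float64(3.0), np.float64(234.3), [278.3, 280.3]), (np.float64(4.0), np.float64(234.2), [278.4, 278.5])]
foot proj [[255.4 203.2]] hole proj [[250.5 195.1]]
TO [-0.25, -0.36, 1.0] [0.007, -0.004, -0.0] rows>= 0.3 t 11.87 q6 -0.93
```

>>> {"op": "drive_tool", "data": {
  "moves": [
    [[-0.4, -0.36, 1.5], [0.007, -0.004, 0], 1.2],
    [[-0.4, -0.36, 2.3], [0.007, -0.004, 0], 1.2],
    [[-0.4, -0.36, 2.3], [0.007, -0.004, 0], 1.2],
    [[-0.4, -0.36, 2.3], [0.007, -0.004, 0], 1.2],
    [[-0.4, -0.36, 2.3], [0.007, -0.004, 0], 1.2],
    [[-0.4, -0.36, 2.3], [0.007, -0.004, 0], 1.2]
  ]
}}

```text
time_s: 12.37
tcp_pos: [608.0, 252.1, 136.4]
tcp_rot: [-0.0, -0.613, 0.79, 0.0]
wrist_force: [0.5, -0.6, -0.1]
opening: 18.7
grip_force: 29.9
```

```bash
python3 tub.py g3 '(607.7,250.4)'; python3 - <<'E'
from h import *
c,im=load("wrist","g3")
A=cv2.resize(im[150:300,200:310],None,fx=4,fy=4,interpolation=cv2.INTER_CUBIC)
c2,i2=shot("side","g3");c3,i3=shot("scene","g3")
u=proj(c2,[608,250,60])[0].astype(int);v=proj(c3,[608,250,60])[0].astype(int)
B=cv2.resize(i2[u[1]-30:u[1]+30,u[0]-33:u[0]+33],None,fx=5,fy=5)
C=cv2.resize(i3[v[1]-30:v[1]+30,v[0]-33:v[0]+33],None,fx=5,fy=5)
A=np.hstack([A,np.vstack([B,C])]); A=(255*(A/255.)**.8).astype(np.uint8)if 0 else A
E
python3 - <<'E'
import sys; sys.path.insert(0,'.')
from h import *
c,im=load("wrist","g3");c2,i2=load("side","g3");c3,i3=load("scene","g3")
u=proj(c2,[608,250,60])[0].astype(int);v=proj(c3,[608,250,60])[0].astype(int)
A=cv2.resize(im[150:300,200:310],(440,600),interpolation=cv2.INTER_CUBIC)
B=cv2.resize(i2[u[1]-30:u[1]+30,u[0]-36:u[0]+36],(360,300));C=cv2.resize(i3[v[1]-30:v[1]+30,v[0]-36:v[0]+36],(360,300))
cv2.imwrite("pics/g3.png",np.hstack([A,np.vstack([B,C])])[:,:,::-1])
E
```

```text
[608.1 252.2 136.5] [-3.000e-04 -6.134e-01  7.897e-01  4.000e-04]
cap box 447 0 56 45
[(np.float64(-4.0), np.float64(234.5), [277.9, 293.5]), (np.float64(-3.0), np.float64(234.5), [278.0, 291.7]), (np.float64(-2.0), np.float64(234.4), [278.0, 289.8]), (np.float64(-1.0), np.float64(234.4), [278.1, 288.0]), (np.float64(0.0), np.float64(234.3), [278.1, 286.1]), (np.float64(1.0), np.float64(234.3), [278.2, 284.3]), (np.float64(2.0), np.float64(234.2), [278.2, 282.4]), (np.float64(3.0), np.float64(234.2), [278.3, 280.5]), (np.float64(4.0), np.float64(234.2), [278.3, 278.6])]
foot proj [[255.4 203.3]] hole proj [[255.2 197.9]]
TO [0.18, -0.0, -1.35] [0.001, -0.0, 0.0] rows>= 0.3 t 12.42 q6 -0.93
```

View pics/g3.png

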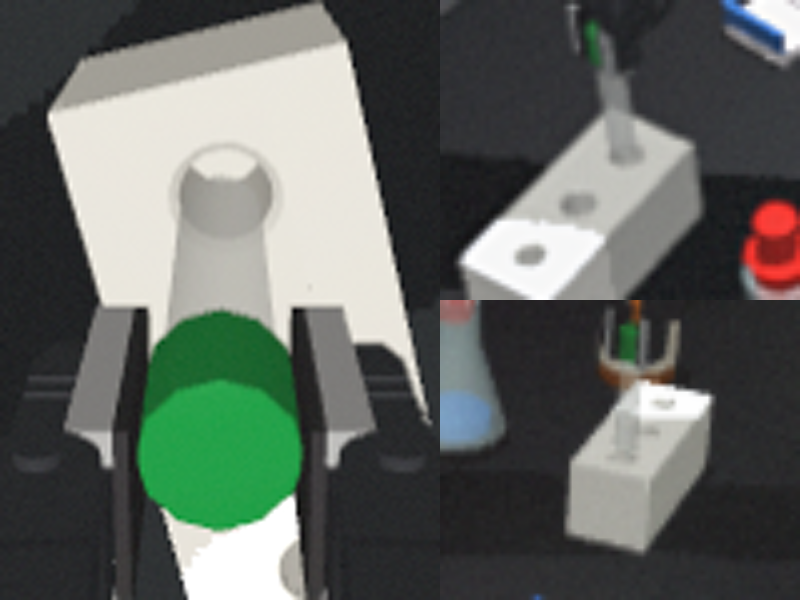

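>>> {"op": "drive_tool", "data": {
  "moves": [
    [[0.02, 0.05, 0.7], [0, 0, 0], 1.2],
    [[0.02, 0.05, 1.3], [0, 0, 0], 1.2],
    [[0.02, 0.05, 1.8], [0, 0, 0], 1.2],
    [[0.02, 0.05, 2], [0, 0, 0], 1.2],
    [[0.02, 0.05, 2], [0, 0, 0], 1.2]
  ]
}}

```text
time_s: 12.93
tcp_pos: [606.4, 251.7, 114.5]
tcp_rot: [-0.002, -0.613, 0.79, 0.001]
wrist_force: [0.1, 1.1, -1.4]
opening: 18.7
grip_force: 30.2
```

>>> {"op": "drive_tool", "data": {
  "moves": [
    [[0, 0, 0.8], [0, 0, 0], 1.2],
    [[0, 0, 1.6], [0, 0, 0], 1.2],
    [[0, 0, 2.4], [0, 0, 0], 1.2],
    [[0, 0, 2.9], [0, 0, 0], 1.2],
    [[0, 0, 3.1], [0, 0, 0], 1.2],
    [[0, 0, 3.1], [0, 0, 0], 1.2],
    [[0, 0, 3.1], [0, 0, 0], 1.2]
  ]
}}

```text
time_s: 13.52
tcp_pos: [607.3, 252.2, 85.7]
tcp_rot: [-0.0, -0.613, 0.79, 0.001]
wrist_force: [-2.7, -0.1, 8.7]
opening: 18.9
grip_force: 31.1
```

>>> {"op": "drive_tool", "data": {
  "moves": [
    [[0, 0, 0], [0, 0, 0], 4.5],
    [[0, 0, 0], [0, 0, 0], 4.5],
    [[0, 0, -3], [0, 0, 0], 5],
    [[0, 0, -7], [0, 0, 0], 5],
    [[0, 0, -10], [0, 0, 0], 5],
    [[4, 3.5, -12], [0, 0, 0], 5],
    [[7, 7, -12], [0, 0, 0], 5],
    [[10, 10, -12], [0, 0, 0], 5],
    [[12.1, 13, -11], [0, 0, 0], 5],
    [[12.1, 13, -10], [0, 0, 0], 5],
    [[12.1, 13, -10], [0, 0, 0], 5],
    [[12.1, 13, -10], [0, 0, 0], 5],
    [[12.1, 13, -10], [0, 0, 0], 5],
    [[12.1, 13, -10], [0, 0, 0], 5]
  ]
}}

```text
time_s: 14.68
tcp_pos: [453.3, 167.7, 185.6]
tcp_rot: [0.0, -0.613, 0.79, 0.0]
wrist_force: [-0.1, 0.4, 0.5]
opening: 50.1
grip_force: 0.0
```

```bash
python3 - <<'E'
from h import *
c,im=shot("wrist","h"); print(status.sense()["tcp_pos"])
for b in blobs(im,"green",30):
    x,y,w,h=cv2.boundingRect(b); print((x,y,w,h),onz(c,[(x+w/2-.5,y+h-w/2-.5)],105)[0].round(1),onz(c,[(x+w/2-.5,y+h-w/2-.5)],110)[0].round(1))
to(452,166,78,-0.25)
c2,i2=shot("side","h");c3,i3=shot("scene","h")
for cc,ii in ((c2,i2),(c3,i3)):
    print([(cen(b).round(1).tolist(),len(b)) for b in blobs(ii,"green",8)],proj(cc,[[607.7,250.4,99],[452,165,94]]).round(1).tolist())
E
```

```text
[453.11683275 167.62237069 185.4779253 ]
(245, 181, 24, 29) [452.2 167.2 105. ] [451.9 165.7 110. ]
TO [0.19, 0.06, 10.75] [0.001, 0.0, 0.0] rows>= 2.6 t 14.73 q6 -0.97
[([253.6, 231.2], 23), ([191.8, 228.6], 24)] [[191.2, 228.8], [253.2, 230.9]]
[([264.5, 163.3], 21), ([314.9, 160.6], 20)] [[313.9, 160.1], [263.8, 162.8]]
```

>>> {"op": "drive_tool", "data": {
  "moves": [
    [[0.2, 0.06, 4], [0, 0, 0], 5],
    [[0.2, 0.06, 8], [0, 0, 0], 5],
    [[0.2, 0.06, 10.5], [0, 0, 0], 5],
    [[0.2, 0.06, 10.6], [0, 0, 0], 5],
    [[0.2, 0.06, 10.6], [0, 0, 0], 5],
    [[0.2, 0.06, 10.6], [0, 0, 0], 1.2],
    [[0.2, 0.06, 10.6], [0, 0, 0], 1.2],
    [[0.2, 0.06, 10.6], [0, 0, 0], 1.2],
    [[0.2, 0.06, 10.6], [0, 0, 0], 1.2],
    [[0.2, 0.06, 10.6], [0, 0, 0], 1.2],
    [[0.2, 0.06, 10.6], [0, 0, 0], 1.2]
  ]
}}

```text
time_s: 15.75
tcp_pos: [452.1, 165.9, 81.2]
tcp_rot: [0.001, -0.613, 0.79, -0.0]
wrist_force: [-0.1, -0.1, 7.0]
opening: 18.9
grip_force: 29.3
```

>>> {"op": "drive_tool", "data": {
  "moves": [
    [[0, 0, -3.5], [0, 0, 0], 1.2],
    [[0, 0, -7], [0, 0, 0], 1.2],
    [[0, 0, -10], [0, 0, 0], 1.2],
    [[0, 0, -12], [0, 0, 0], 1.2],
    [[0, 0, -12], [0, 0, 0], 1.2]
  ]
}}

```text
time_s: 16.17
tcp_pos: [453.6, 166.2, 204.7]
tcp_rot: [0.004, -0.613, 0.79, -0.001]
wrist_force: [0.4, 0.3, 0.1]
opening: 18.6
grip_force: 30.2
```

```bash
python3 - <<'E'
from h import *
to(607.7,295.3,195,-0.25)
E
```

```text
TO [-16.31, -11.74, 1.12] [-0.006, 0.005, 0.0] rows>= 4.8 t 16.17 q6 -0.97
```

>>> {"op": "drive_tool", "data": {
  "moves": [
    [[-20.7, -10.6, 0.5], [-0.006, 0.005, 0], 1.2],
    [[-20.7, -10.6, 0.5], [-0.006, 0.005, 0], 1.2],
    [[-20.7, -10.6, 0.5], [-0.006, 0.005, 0], 1.2],
    [[-20.7, -10.6, 0.5], [-0.006, 0.005, 0], 1.2],
    [[-20.7, -10.6, 0.5], [-0.006, 0.005, 0], 1.2],
    [[-20.7, -10.6, 2], [-0.006, 0.005, 0], 1.2],
    [[-20.7, -10.6, 5], [-0.006, 0.005, 0], 1.2],
    [[-20.7, -10.6, 6], [-0.006, 0.005, 0], 1.2],
    [[-20.7, -10.6, 6], [-0.006, 0.005, 0], 1.2],
    [[-20.7, -10.6, 6], [-0.006, 0.005, 0], 1.2],
    [[-20.7, -10.6, 6], [-0.006, 0.005, 0], 1.2],
    [[-20.7, -10.6, 6], [-0.006, 0.005, 0], 1.2]
  ]
}}

```text
time_s: 17.17
tcp_pos: [604.9, 339.4, 141.2]
tcp_rot: [-0.003, -0.613, 0.79, 0.001]
wrist_force: [-0.4, -0.2, -0.2]
opening: 19.1
grip_force: 30.2
```

```bash
python3 tub.py k '(607.7,340.3)'
```

```text
[605.  339.4 141.1] [-0.003  -0.6132  0.7899  0.0011]
cap box 235 230 42 55
[(np.float64(-4.0), np.float64(234.5), [277.9, 293.4]), (np.float64(-3.0), np.float64(234.4), [277.9, 291.6]), (np.float64(-2.0), np.float64(234.4), [278.0, 289.8]), (np.float64(-1.0), np.float64(234.3), [278.0, 287.9]), (np.float64(0.0), np.float64(234.3), [278.1, 286.1]), (np.float64(1.0), np.float64(234.3), [278.1, 284.2]), (np.float64(2.0), np.float64(234.2), [278.2, 282.3]), (np.float64(3.0), np.float64(234.2), [278.2, 280.5]), (np.float64(4.0), np.float64(234.1), [278.3, 278.6])]
foot proj [[255.4 203.3]] hole proj [[251.8 200.4]]
TO [-0.15, -0.24, -0.89] [0.005, -0.003, -0.001] rows>= 0.2 t 17.22 q6 -0.81
```

>>> {"op": "drive_tool", "data": {
  "moves": [
    [[-0.26, -0.2, 0], [0.005, -0.003, 0], 1.2],
    [[-0.26, -0.2, 0], [0.005, -0.003, 0], 1.2],
    [[-0.26, -0.2, 0], [0.005, -0.003, 0], 1.2],
    [[-0.26, -0.2, 0.7], [0.005, -0.003, 0], 1.2],
    [[-0.26, -0.2, 1.4], [0.005, -0.003, 0], 1.2],
    [[-0.26, -0.2, 2], [0.005, -0.003, 0], 1.2],
    [[-0.26, -0.2, 2.2], [0.005, -0.003, 0], 1.2],
    [[-0.26, -0.2, 2.2], [0.005, -0.003, 0], 1.2]
  ]
}}

```text
time_s: 17.88
tcp_pos: [605.8, 340.9, 115.2]
tcp_rot: [-0.003, -0.613, 0.79, 0.0]
wrist_force: [-0.3, -0.4, 0.1]
opening: 18.7
grip_force: 30.2
```

>>> {"op": "drive_tool", "data": {
  "moves": [
    [[-0.03, -0.05, 0.8], [0, 0, 0], 1.2],
    [[-0.03, -0.1, 1.6], [0, 0, 0], 1.2],
    [[-0.03, -0.1, 2.4], [0, 0, 0], 1.2],
    [[-0.03, -0.1, 2.9], [0, 0, 0], 1.2],
    [[-0.03, -0.1, 2.9], [0, 0, 0], 1.2],
    [[-0.03, -0.1, 2.9], [0, 0, 0], 1.2]
  ]
}}

```text
time_s: 18.38
tcp_pos: [607.4, 341.3, 87.2]
tcp_rot: [-0.002, -0.613, 0.79, 0.0]
wrist_force: [0.8, -0.2, -0.3]
opening: 19.1
grip_force: 30.2
```

Push 2 mm more, then release and rise.

>>> {"op": "drive_tool", "data": {
  "moves": [
    [[0, 0, 0.2], [0, 0, 0], 1.2],
    [[0, 0, 0.2], [0, 0, 0], 1.2],
    [[0, 0, 0.2], [0, 0, 0], 4.5],
    [[0, 0, 0.2], [0, 0, 0], 4.5],
    [[0, 0, -3], [0, 0, 0], 5],
    [[0, 0, -7], [0, 0, 0], 5],
    [[0, 0, -11], [0, 0, 0], 5],
    [[0, 0, -14], [0, 0, 0], 5],
    [[0, 0, -14], [0, 0, 0], 5]
  ]
}}

```text
time_s: 19.13
tcp_pos: [611.0, 343.4, 236.0]
tcp_rot: [0.004, -0.613, 0.79, -0.001]
wrist_force: [0.7, 0.0, 0.2]
opening: 49.9
grip_force: 0.0
```

```bash
python3 - <<'E'
from h import *
c2,i2=shot("side","l");c3,i3=shot("scene","l")
for cc,ii in ((c2,i2),(c3,i3)):
    print([(cen(b).round(1).tolist(),len(b)) for b in blobs(ii,"green",8)],proj(cc,[[607.7,250.4,99],[607.7,340.4,99]]).round(1).tolist())
    for col in ("orange",): print([(cen(b).round(0).tolist(),len(b)) for b in blobs(ii,col,20)])
ca,a=load("wrist","a");cb,b=load("wrist","b")
# cradle: ends of wall tops z=28
print(onz(ca,[(303.5,61.2),(206.5,43.9)],25).round(1).tolist(),onz(cb,[(414,170.5),(359,112)],25).round(1).tolist())
to(500,-90,330,np.pi/2)
E
```

```text
[([171.8, 249.4], 25), ([191.9, 228.7], 24)] [[191.2, 228.8], [171.8, 249.2]]
[([160.0, 305.0], 73), ([303.0, 188.0], 46), ([319.0, 174.0], 46), ([262.0, 173.0], 45), ([323.0, 161.0], 43), ([277.0, 159.0], 49)]
[([314.8, 160.6], 20), ([323.0, 150.9], 18)] [[313.9, 160.1], [322.1, 149.8]]
[([248.0, 270.0], 56), ([250.0, 262.0], 44), ([188.0, 265.0], 63), ([265.0, 247.0], 49), ([198.0, 247.0], 58), ([267.0, 240.0], 38), ([494.0, 228.0], 32), ([219.0, 229.0], 52), ([318.0, 138.0], 41), ([65.0, 22.0], 188)]
[[607.2, -39.9, 25.0], [625.9, 91.3, 25.0]] [[607.4, -38.4, 25.0], [626.9, 92.1, 25.0]]
TO [44.57, -0.14, -10.04] [0.0, -0.0, 1.321] rows>= 11.0 t 19.23 q6 -0.81
```

>>> {"op": "drive_tool", "data": {
  "moves": [
    [[20, 0, -10], [0, 0, 0.6], 7],
    [[20, 0, -10], [0, 0, 0.6], 7],
    [[20, 0, -10], [0, 0, 0.6], 7],
    [[54, 2.4, -10], [0, 0, 1.321], 7],
    [[54, 2.4, -10], [0, 0, 1.321], 7],
    [[54, 2.4, -10], [0, 0, 1.321], 7],
    [[54, 2.4, -10], [0, 0, 1.321], 7],
    [[54, 2.4, -10], [0, 0, 1.321], 7],
    [[54, 2.4, -10], [0, 0, 1.321], 7],
    [[54, 2.4, -10], [0, 0, 1.321], 7],
    [[54, 2.4, -10], [0, 0, 1.321], 7],
    [[54, 2.4, -10], [0, 0, 1.321], 7],
    [[54, 2.4, -10], [0, 0, 1.321], 7],
    [[54, 2.4, -10], [0, 0, 1.321], 7],
    [[54, 2.4, -10], [0, 0, 1.321], 7],
    [[54, 2.4, -10], [0, 0, 1.321], 7],
    [[54, 2.4, -10], [0, 0, 1.321], 7],
    [[54, 2.4, -10], [0, 0, 1.321], 7]
  ]
}}

```text
time_s: 20.73
tcp_pos: [451.5, -174.3, 328.2]
tcp_rot: [-0.002, -0.001, 1.0, -0.0]
wrist_force: [-0.1, 0.1, 0.2]
opening: 69.9
grip_force: 0.0
```

```bash
cat > spec.py <<'E'
import sys
from h import *
c,im=shot("wrist",sys.argv[1]); print("tcp",status.sense()["tcp_pos"].round(1))
HSV["orange"]=[(5,120,40),(18,255,255)]
m=cv2.inRange(cv2.cvtColor(im,cv2.COLOR_RGB2HSV),*map(np.array,HSV["orange"]))
m=cv2.morphologyEx(m,cv2.MORPH_CLOSE,np.ones((5,5)))
for k in cv2.findContours(m,cv2.RETR_EXTERNAL,cv2.CHAIN_APPROX_NONE)[0]:
    if cv2.contourArea(k)<400: continue
    rc=cv2.minAreaRect(k); bx=cv2.boxPoints(rc); X=onz(c,bx,28); e1,e2=X[1]-X[0],X[2]-X[1]; L=max((e1,e2),key=np.linalg.norm)
    a=np.arctan2(L[1],L[0]); a=(a+np.pi/2)%np.pi-np.pi/2
    print("px",np.round(rc[0]),"xy z22",onz(c,[rc[0]],22)[0,:2].round(1),"size",np.linalg.norm(e1).round(0),np.linalg.norm(e2).round(0),"ang",a.round(3))
for b in blobs(im,"blue",60):
    rc=cv2.minAreaRect(b)
    if rc[1][0]*rc[1][1]<2500: print("blue",np.round(rc[0]),onz(c,[rc[0]],26)[0].round(1))
E
python3 spec.py s1
```

```text
tcp [ 451.6 -174.3  328.5]
px [267. 249.] xy z22 [ 610.1 -153.1] size 38.0 76.0 ang 0.068
px [206. 247.] xy z22 [ 607.6 -258.7] size 39.0 73.0 ang 0.199
px [160. 159.] xy z22 [ 454.2 -323.7] size 39.0 63.0 ang -0.071
px [270. 155.] xy z22 [ 447.9 -150.6] size 62.0 38.0 ang -0.241
px [208. 148.] xy z22 [ 436.9 -248.2] size 38.0 62.0 ang -0.029
blue [212. 318.] [ 750.7 -253.7   26. ]
blue [407. 258.] [626.4  92.3  26. ]
```

View pics/wrist_s1.png

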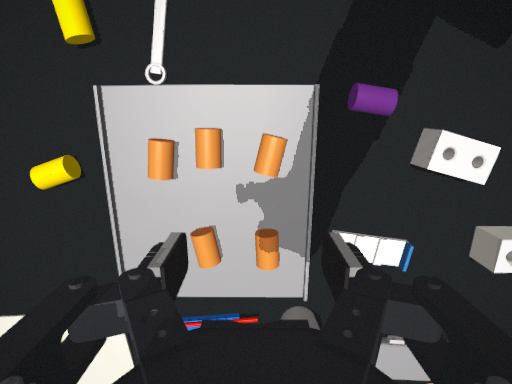

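```bash
sed -i 's/dy=min(opts.*;/dy=min(opts,key=abs);/' h.py; python3 - <<'E'
from h import *
to(447.9,-150.6,100,-0.241)
E
```

```text
TO [0.27, 2.39, 22.85] [0.002, -0.004, -1.328] rows>= 10.6 t 20.78 q6 -0.37
```

>>> {"op": "drive_tool", "data": {
  "moves": [
    [[0.3, 2.4, 10], [0, 0, -1.328], 8.5],
    [[0.3, 2.4, 15], [0, 0, -1.328], 8.5],
    [[0.3, 2.4, 22.8], [0, 0, -1.328], 8.5],
    [[0.3, 2.4, 22.8], [0, 0, -1.328], 8.5],
    [[0.3, 2.4, 22.8], [0, 0, -1.328], 8.5],
    [[0.3, 2.4, 22.8], [0, 0, -1.328], 8.5],
    [[0.3, 2.4, 22.8], [0, 0, -1.328], 8.5],
    [[0.3, 2.4, 22.8], [0, 0, -1.328], 8.5],
    [[0.3, 2.4, 22.8], [0, 0, -1.328], 8.5],
    [[0.3, 2.4, 22.8], [0, 0, -1.328], 8.5],
    [[0.3, 2.4, 22.8], [0, 0, -1.328], 8.5],
    [[0.3, 2.4, 22.8], [0, 0, -1.328], 8.5],
    [[0.3, 2.4, 22.8], [0, 0, -1.328], 8.5],
    [[0.3, 2.4, 22.8], [0, 0, -1.328], 8.5]
  ]
}}

```text
time_s: 21.95
tcp_pos: [447.9, -151.3, 101.1]
tcp_rot: [-0.002, -0.616, 0.788, 0.0]
wrist_force: [-0.2, 0.3, 0.2]
opening: 84.9
grip_force: 0.0
```

```bash
python3 spec.py s2; python3 - <<'E'
from h import *
print(status.sense()["q"].round(2))
to(447.9,-150.6,6,-0.241)
E
```

```text
tcp [ 447.9 -151.4  101.1]
px [ 70. 241.] xy z22 [ 611.9 -153.2] size 86.0 39.0 ang 0.043
px [256. 200.] xy z22 [ 447.8 -150.5] size 61.0 40.0 ang -0.245
px [ 26. 114.] xy z22 [ 602.7 -260.5] size 71.0 40.0 ang 0.164
px [238.  72.] xy z22 [ 436.5 -248.2] size 62.0 39.0 ang -0.032
[-0.32  0.18 -0.54  0.86 -0.   -1.65]
TO [-0.1, -0.01, 9.51] [0.003, -0.002, -0.003] rows>= 2.3 t 22.0 q6 -1.65
```

>>> {"op": "drive_tool", "data": {
  "moves": [
    [[-0.1, 0, 4], [0, 0, 0], 8.5],
    [[-0.1, 0, 7.5], [0, 0, 0], 8.5],
    [[-0.1, 0, 9.5], [0, 0, 0], 8.5],
    [[-0.1, 0, 9.5], [0, 0, 0], 8.5],
    [[-0.1, 0, 9.5], [0, 0, 0], 8.5],
    [[-0.1, 0, 9.5], [0, 0, 0], 5.4],
    [[-0.1, 0, 9.5], [0, 0, 0], 5.4],
    [[-0.1, 0, 9.5], [0, 0, 0], 5.4],
    [[-0.1, 0, 9.5], [0, 0, 0], 5.4],
    [[-0.1, 0, 9.5], [0, 0, 0], 5.4],
    [[-0.1, 0, 6], [0, 0, 0], 5.4],
    [[-0.1, 0, 2], [0, 0, 0], 5.4],
    [[-0.1, 0, 0], [0, 0, 0], 5.4],
    [[-0.1, 0, 0], [0, 0, 0], 5.4],
    [[-0.1, 0, 0], [0, 0, 0], 5.4]
  ],
  "grip_force": 40
}}

```text
time_s: 23.25
tcp_pos: [449.6, -151.4, 103.0]
tcp_rot: [-0.001, -0.616, 0.788, -0.002]
wrist_force: [-0.1, 0.3, -0.2]
opening: 59.2
grip_force: 44.9
```

```bash
python3 spec.py s3; python3 - <<'E'
from h import *
to(610.7,-15.1,80,-0.145)
E
```

```text
tcp [ 448.3 -151.   101.5]
px [254. 255.] xy z22 [ 462.8 -102. ] size 111.0 76.0 ang -0.243
px [ 74. 239.] xy z22 [ 611.9 -153.3] size 85.0 39.0 ang 0.04
px [ 29. 115.] xy z22 [ 604.6 -260.2] size 75.0 40.0 ang 0.163
px [242.  72.] xy z22 [ 436.3 -248.1] size 62.0 39.0 ang -0.029
blue [129. 343.] [601.6 -41.5  26. ]
TO [-17.1, -12.49, 2.1] [0.001, -0.003, -0.098] rows>= 5.1 t 23.3 q6 -1.65
```

>>> {"op": "drive_tool", "data": {
  "moves": [
    [[-17.1, -12.5, 0.5], [0, 0, -0.098], 5.4],
    [[-17.1, -12.5, 0.5], [0, 0, -0.098], 5.4],
    [[-17.1, -12.5, 0.5], [0, 0, -0.098], 5.4],
    [[-17.1, -12.5, 0.5], [0, 0, -0.098], 5.4],
    [[-17.1, -12.5, 0.5], [0, 0, -0.098], 5.4],
    [[-17.1, -12.5, 3.5], [0, 0, -0.098], 5.4],
    [[-17.1, -12.5, 4], [0, 0, -0.098], 5.4],
    [[-17.1, -12.5, 4], [0, 0, -0.098], 5.4],
    [[-17.1, -12.5, 4], [0, 0, -0.098], 5.4],
    [[-17.1, -12.5, 4], [0, 0, -0.098], 5.4],
    [[-17.1, -12.5, 4], [0, 0, -0.098], 5.4]
  ]
}}

```text
time_s: 24.22
tcp_pos: [610.4, -15.8, 61.4]
tcp_rot: [-0.001, -0.654, 0.757, -0.0]
wrist_force: [0.2, -1.1, -0.9]
opening: 59.1
grip_force: 44.7
```

```bash
python3 - <<'E'
from h import *
c,im=shot("wrist","p1"); s=status.sense(); print(s["tcp_pos"].round(1),s["wrist_force"].round(1))
# wall seen up in the picture
for b in blobs(im,"blue",30):
    rc=cv2.minAreaRect(b); print("blue",np.round(rc[0]),np.round(rc[1]),onz(c,[rc[0]],26)[0].round(1),"bbox",cv2.boundingRect(b))
print("pred walls",proj(c,[[607.3,-38.8,26],[626.3,91.8,26]]).round(0).tolist())
to(610.7,-15.1,14,-0.145)
cv2.imwrite("pics/p1z.png",im[:,:,::-1])
E
```

```text
[610.7 -15.8  61.6] [ 0.2 -0.3 -0.9]
blue [255. 186.] [13. 78.] [607.5 -38.2  26. ] bbox (216, 179, 79, 14)
pred walls [[255.0, 185.0], [255.0, 350.0]]
TO [-0.08, 0.0, 4.76] [0.001, -0.002, -0.001] rows>= 1.1 t 24.27 q6 -1.45
```

>>> {"op": "drive_tool", "data": {
  "moves": [
    [[-0.08, 0, 2], [0, 0, 0], 5.4],
    [[-0.08, 0, 3.5], [0, 0, 0], 5.4],
    [[-0.08, 0, 4.5], [0, 0, 0], 5.4],
    [[-0.08, 0, 4.6], [0, 0, 0], 5.4],
    [[-0.08, 0, 4.6], [0, 0, 0], 5.4],
    [[-0.08, 0, 4.6], [0, 0, 0], 5.4]
  ]
}}

```text
time_s: 24.77
tcp_pos: [610.4, -14.8, 16.3]
tcp_rot: [-0.001, -0.654, 0.757, -0.0]
wrist_force: [-4.4, -1.1, 8.7]
opening: 59.5
grip_force: 48.8
```

Seated with 9 N contact. Release, rise, and go toward cylinder 2 at (436.5, -248.2, -0.03).

>>> {"op": "drive_tool", "data": {
  "moves": [
    [[0, 0, 0], [0, 0, 0], 8],
    [[0, 0, 0], [0, 0, 0], 8.5],
    [[0, 0, 0], [0, 0, 0], 8.5],
    [[0, 0, -3], [0, 0, 0], 8.5],
    [[0, 0, -6.5], [0, 0, 0], 8.5],
    [[0, 0, -10], [0, 0, 0], 8.5],
    [[0, 0, -10], [0, 0, 0], 8.5],
    [[0, 0, -10], [0, 0, 0], 8.5]
  ]
}}

```text
time_s: 25.43
tcp_pos: [612.9, -14.3, 117.1]
tcp_rot: [0.0, -0.654, 0.757, -0.001]
wrist_force: [0.0, -0.6, -0.1]
opening: 85.2
grip_force: 0.0
```

```bash
python3 spec.py s4; python3 - <<'E'
from h import *
to(436.5,-248.2,90,-0.03)
E
```

```text
tcp [611.3 -14.3 115.1]
px [258. 196.] xy z22 [611.2 -11.6] size 65.0 43.0 ang -0.145
px [233.  19.] xy z22 [ 610.4 -151.8] size 62.0 37.0 ang 0.028
blue [258. 300.] [625.3  90.   26. ]
blue [258. 168.] [607.5 -37.6  26. ]
blue [12.  4.] [ 773.9 -189.1   26. ]
TO [25.67, 13.91, 2.58] [0.001, -0.002, -0.115] rows>= 7.0 t 25.48 q6 -1.45
```

>>> {"op": "drive_tool", "data": {
  "moves": [
    [[25.7, 13.9, 1], [0, 0, -0.115], 8.5],
    [[25.7, 13.9, 1], [0, 0, -0.115], 8.5],
    [[25.7, 13.9, 1], [0, 0, -0.115], 8.5],
    [[25.7, 13.9, 1], [0, 0, -0.115], 8.5],
    [[25.7, 13.9, 1], [0, 0, -0.115], 8.5],
    [[25.7, 13.9, 2.5], [0, 0, -0.115], 8.5],
    [[25.7, 13.9, 2.5], [0, 0, -0.115], 8.5],
    [[25.7, 13.9, 2.5], [0, 0, -0.115], 8.5],
    [[25.7, 13.9, 2.5], [0, 0, -0.115], 8.5],
    [[25.7, 13.9, 2.5], [0, 0, -0.115], 8.5]
  ]
}}

```text
time_s: 26.32
tcp_pos: [435.2, -248.0, 89.3]
tcp_rot: [-0.002, -0.696, 0.718, 0.002]
wrist_force: [-0.4, 0.5, -0.4]
opening: 84.9
grip_force: 0.0
```

```bash
python3 spec.py s5; python3 - <<'E'
from h import *
to(436.5,-248.2,6,-0.03)
E
```

```text
tcp [ 436.  -247.6   89.7]
px [254. 204.] xy z22 [ 436.3 -248.1] size 61.0 40.0 ang -0.032
px [ 40. 195.] xy z22 [ 603.3 -260. ] size 76.0 38.0 ang 0.189
px [222. 101.] xy z22 [ 455.9 -324.5] size 38.0 62.0 ang -0.111
TO [0.05, -0.08, 8.37] [0.004, -0.001, 0.0] rows>= 2.0 t 26.37 q6 -2.06
```

>>> {"op": "drive_tool", "data": {
  "moves": [
    [[0.05, -0.06, 4], [0, 0, 0], 8.5],
    [[0.05, -0.06, 7], [0, 0, 0], 8.5],
    [[0.05, -0.06, 8.4], [0, 0, 0], 8.5],
    [[0.05, -0.06, 8.4], [0, 0, 0], 8.5],
    [[0.05, -0.06, 8.4], [0, 0, 0], 8.5],
    [[0.05, -0.06, 8.4], [0, 0, 0], 5.4],
    [[0.05, -0.06, 8.4], [0, 0, 0], 5.4],
    [[0.05, -0.06, 8.4], [0, 0, 0], 5.4],
    [[0.05, -0.06, 8.4], [0, 0, 0], 5.4],
    [[0.05, -0.06, 8.4], [0, 0, 0], 5.4],
    [[0.05, -0.06, 5], [0, 0, 0], 5.4],
    [[0.05, -0.06, 1], [0, 0, 0], 5.4],
    [[0.05, -0.06, -2], [0, 0, 0], 5.4],
    [[0.05, -0.06, -2], [0, 0, 0], 5.4],
    [[0.05, -0.06, -2], [0, 0, 0], 5.4]
  ]
}}

```text
time_s: 27.62
tcp_pos: [438.4, -250.0, 112.9]
tcp_rot: [-0.001, -0.696, 0.718, -0.002]
wrist_force: [-0.8, -0.1, -0.2]
opening: 59.3
grip_force: 44.4
```

```bash
python3 - <<'E'
from h import *
to(616.8,26.7,110,-0.145)
E
```

```text
TO [-28.2, -17.0, 0.19] [-0.002, -0.004, 0.115] rows>= 7.9 t 27.62 q6 -2.06
```

>>> {"op": "drive_tool", "data": {
  "moves": [
    [[-28.2, -17, 0], [0, 0, 0.115], 5.4],
    [[-28.2, -17, 0], [0, 0, 0.115], 5.4],
    [[-28.2, -17, 0], [0, 0, 0.115], 5.4],
    [[-28.2, -17, 0], [0, 0, 0.115], 5.4],
    [[-28.2, -17, 0], [0, 0, 0.115], 5.4],
    [[-28.2, -17, 0], [0, 0, 0.115], 5.4],
    [[-28.2, -17, 0], [0, 0, 0.115], 5.4],
    [[-28.2, -17, 0], [0, 0, 0.115], 5.4],
    [[-28.2, -17, 2], [0, 0, 0.115], 5.4],
    [[-28.2, -17, 4], [0, 0, 0.115], 5.4],
    [[-28.2, -17, 4.5], [0, 0, 0.115], 5.4],
    [[-28.2, -17, 4.5], [0, 0, 0.115], 5.4],
    [[-28.2, -17, 4.5], [0, 0, 0.115], 5.4],
    [[-28.2, -17, 4.5], [0, 0, 0.115], 5.4]
  ]
}}

```text
time_s: 28.78
tcp_pos: [615.1, 27.2, 65.0]
tcp_rot: [-0.001, -0.654, 0.757, 0.0]
wrist_force: [0.1, 0.0, -0.2]
opening: 58.9
grip_force: 44.2
```

```bash
python3 - <<'E'
from h import *
to(616.8,27.2,15,-0.145)
E
```

```text
TO [-0.03, -0.18, 5.0] [0.002, -0.002, -0.001] rows>= 1.2 t 28.78 q6 -1.38
```

>>> {"op": "drive_tool", "data": {
  "moves": [
    [[0, -0.15, 2], [0, 0, 0], 5.4],
    [[0, -0.15, 3.5], [0, 0, 0], 5.4],
    [[0, -0.15, 4.7], [0, 0, 0], 5.4],
    [[0, -0.15, 4.9], [0, 0, 0], 5.4],
    [[0, -0.15, 4.9], [0, 0, 0], 5.4],
    [[0, -0.15, 4.9], [0, 0, 0], 5.4]
  ]
}}

```text
time_s: 29.28
tcp_pos: [616.8, 27.0, 17.0]
tcp_rot: [-0.001, -0.654, 0.757, -0.0]
wrist_force: [-1.8, 0.1, 5.4]
opening: 59.5
grip_force: 46.6
```

Seated. Release, rise, and look.

>>> {"op": "drive_tool", "data": {
  "moves": [
    [[0, 0, 0], [0, 0, 0], 8],
    [[0, 0, 0], [0, 0, 0], 8.5],
    [[0, 0, 0], [0, 0, 0], 8.5],
    [[0, 0, -3], [0, 0, 0], 8.5],
    [[0, 0, -6.5], [0, 0, 0], 8.5],
    [[0, 0, -10], [0, 0, 0], 8.5],
    [[0, 0, -10], [0, 0, 0], 8.5],
    [[0, 0, -10], [0, 0, 0], 8.5]
  ]
}}

```text
time_s: 29.95
tcp_pos: [618.7, 27.7, 118.1]
tcp_rot: [0.0, -0.654, 0.757, -0.001]
wrist_force: [-0.4, -0.7, -0.1]
opening: 84.7
grip_force: 0.0
```

```bash
python3 spec.py s6; python3 - <<'E'
from h import *
to(455.5,-324.3,90,-0.09)
E
```

```text
tcp [617.1  27.6 116.1]
px [258. 170.] xy z22 [613.7   7.5] size 65.0 86.0 ang 1.467
blue [258. 262.] [625.7  91.2  26. ]
blue [258. 116.] [607.4 -37.   26. ]
TO [37.16, 10.9, 2.68] [0.001, -0.002, -0.055] rows>= 9.3 t 30.0 q6 -1.38
```

>>> {"op": "drive_tool", "data": {
  "moves": [
    [[37.2, 10.9, 1], [0, 0, -0.055], 8.5],
    [[37.2, 10.9, 1], [0, 0, -0.055], 8.5],
    [[37.2, 10.9, 1], [0, 0, -0.055], 8.5],
    [[37.2, 10.9, 1], [0, 0, -0.055], 8.5],
    [[37.2, 10.9, 1], [0, 0, -0.055], 8.5],
    [[37.2, 10.9, 1], [0, 0, -0.055], 8.5],
    [[37.2, 10.9, 1], [0, 0, -0.055], 8.5],
    [[37.2, 10.9, 1], [0, 0, -0.055], 8.5],
    [[37.2, 10.9, 2.5], [0, 0, -0.055], 8.5],
    [[37.2, 10.9, 2.5], [0, 0, -0.055], 8.5],
    [[37.2, 10.9, 2.5], [0, 0, -0.055], 8.5],
    [[37.2, 10.9, 2.5], [0, 0, -0.055], 8.5],
    [[37.2, 10.9, 2.5], [0, 0, -0.055], 8.5]
  ]
}}

```text
time_s: 31.08
tcp_pos: [454.3, -323.7, 90.4]
tcp_rot: [-0.002, -0.675, 0.738, 0.001]
wrist_force: [0.1, 0.2, 0.3]
opening: 84.7
grip_force: 0.0
```

```bash
python3 spec.py s7; python3 - <<'E'
from h import *
to(455.5,-324.3,6,-0.09)
E
```

```text
tcp [ 454.8 -323.5   90.9]
px [ 93. 372.] xy z22 [ 625.3 -167.7] size 40.0 29.0 ang -0.055
px [ 82. 279.] xy z22 [ 607.4 -269.3] size 77.0 22.0 ang 0.204
px [256. 203.] xy z22 [ 453.6 -324.1] size 40.0 62.0 ang -0.114
TO [0.06, -0.11, 8.49] [0.004, -0.001, 0.001] rows>= 2.0 t 31.13 q6 -2.1
```

>>> {"op": "drive_tool", "data": {
  "moves": [
    [[0.05, 0.08, 4], [0, 0, 0.025], 8.5],
    [[0.05, 0.08, 7], [0, 0, 0.025], 8.5],
    [[0.05, 0.08, 8.5], [0, 0, 0.025], 8.5],
    [[0.05, 0.08, 8.5], [0, 0, 0.025], 8.5],
    [[0.05, 0.08, 8.5], [0, 0, 0.025], 8.5],
    [[0.05, 0.08, 8.5], [0, 0, 0.025], 5.4],
    [[0.05, 0.08, 8.5], [0, 0, 0.025], 5.4],
    [[0.05, 0.08, 8.5], [0, 0, 0.025], 5.4],
    [[0.05, 0.08, 8.5], [0, 0, 0.025], 5.4],
    [[0.05, 0.08, 8.5], [0, 0, 0.025], 5.4],
    [[0.05, 0.08, 5], [0, 0, 0.025], 5.4],
    [[0.05, 0.08, 1], [0, 0, 0.025], 5.4],
    [[0.05, 0.08, -2], [0, 0, 0.025], 5.4],
    [[0.05, 0.08, -2], [0, 0, 0.025], 5.4],
    [[0.05, 0.08, -2], [0, 0, 0.025], 5.4]
  ]
}}

```text
time_s: 32.38
tcp_pos: [455.7, -326.5, 114.2]
tcp_rot: [-0.001, -0.665, 0.747, -0.002]
wrist_force: [-0.1, 0.2, -1.5]
opening: 59.2
grip_force: 44.4
```

```bash
python3 - <<'E'
from h import *
to(622.9,68.8,110,-0.145)
E
```

```text
TO [-41.19, -12.07, 0.25] [-0.002, -0.005, 0.03] rows>= 10.3 t 32.38 q6 -2.08
```

>>> {"op": "drive_tool", "data": {
  "moves": [
    [[-41.2, -12, 0], [0, 0, 0.03], 5.4],
    [[-41.2, -12, 0], [0, 0, 0.03], 5.4],
    [[-41.2, -12, 0], [0, 0, 0.03], 5.4],
    [[-41.2, -12, 0], [0, 0, 0.03], 5.4],
    [[-41.2, -12, 0], [0, 0, 0.03], 5.4],
    [[-41.2, -12, 0], [0, 0, 0.03], 5.4],
    [[-41.2, -12, 0], [0, 0, 0.03], 5.4],
    [[-41.2, -12, 0], [0, 0, 0.03], 5.4],
    [[-41.2, -12, 0], [0, 0, 0.03], 5.4],
    [[-41.2, -12, 0], [0, 0, 0.03], 5.4],
    [[-41.2, -12, 0], [0, 0, 0.03], 5.4],
    [[-41.2, -12, 2], [0, 0, 0.03], 5.4],
    [[-41.2, -12, 4], [0, 0, 0.03], 5.4],
    [[-41.2, -12, 4.2], [0, 0, 0.03], 5.4],
    [[-41.2, -12, 4.2], [0, 0, 0.03], 5.4],
    [[-41.2, -12, 4.2], [0, 0, 0.03], 5.4],
    [[-41.2, -12, 4.2], [0, 0, 0.03], 5.4]
  ]
}}

```text
time_s: 33.8
tcp_pos: [620.9, 69.9, 69.1]
tcp_rot: [-0.001, -0.654, 0.757, 0.0]
wrist_force: [-0.4, 0.4, -0.4]
opening: 59.2
grip_force: 44.2
```

```bash
python3 - <<'E'
from h import *
to(622.9,68.8,15,-0.145)
E
```

```text
TO [0.07, -0.23, 5.41] [0.002, -0.002, -0.001] rows>= 1.3 t 33.8 q6 -1.31
```

>>> {"op": "drive_tool", "data": {
  "moves": [
    [[0.06, -0.18, 2], [0, 0, 0], 5.4],
    [[0.06, -0.18, 4], [0, 0, 0], 5.4],
    [[0.06, -0.18, 5.1], [0, 0, 0], 5.4],
    [[0.06, -0.18, 5.3], [0, 0, 0], 5.4],
    [[0.06, -0.18, 5.3], [0, 0, 0], 5.4],
    [[0.06, -0.18, 5.3], [0, 0, 0], 5.4]
  ]
}}

```text
time_s: 34.3
tcp_pos: [622.1, 68.8, 17.0]
tcp_rot: [-0.002, -0.654, 0.757, -0.0]
wrist_force: [-3.0, -1.6, 6.0]
opening: 59.2
grip_force: 47.2
```

>>> {"op": "drive_tool", "data": {
  "moves": [
    [[0, 0, 0], [0, 0, 0], 8],
    [[0, 0, 0], [0, 0, 0], 8.5],
    [[0, 0, 0], [0, 0, 0], 8.5],
    [[0, 0, -3], [0, 0, 0], 8.5],
    [[0, 0, -6.5], [0, 0, 0], 8.5],
    [[0, 0, -10], [0, 0, 0], 8.5],
    [[0, 0, -12], [0, 0, 0], 8.5],
    [[0, 0, -12], [0, 0, 0], 8.5]
  ]
}}

```text
time_s: 34.97
tcp_pos: [626.0, 70.0, 141.2]
tcp_rot: [0.002, -0.654, 0.756, -0.002]
wrist_force: [0.2, 0.2, 0.7]
opening: 84.8
grip_force: 0.0
```

```bash
python3 spec.py s8; python3 - <<'E'
from h import *
to(610.3,-153,95,0.035)
E
```

```text
tcp [624.6  69.8 138.4]
px [258. 177.] xy z22 [622.2  61.1] size 62.0 65.0 ang -0.144
px [259. 102.] xy z22 [612.2  -6. ] size 65.0 60.0 ang -0.145
blue [260. 214.] [626.3  96.3  26. ]
blue [260.  62.] [606.9 -37.8  26. ]
TO [22.25, -1.79, 4.36] [-0.003, -0.001, -0.18] rows>= 5.5 t 35.02 q6 -1.31
```

>>> {"op": "drive_tool", "data": {
  "moves": [
    [[22.3, -1.8, 0], [0, 0, -0.18], 8.5],
    [[22.3, -1.8, 0], [0, 0, -0.18], 8.5],
    [[22.3, -1.8, 0], [0, 0, -0.18], 8.5],
    [[22.3, -1.8, 0], [0, 0, -0.18], 8.5],
    [[22.3, -1.8, 4.3], [0, 0, -0.18], 8.5],
    [[22.3, -1.8, 4.3], [0, 0, -0.18], 8.5],
    [[22.3, -1.8, 4.3], [0, 0, -0.18], 8.5],
    [[22.3, -1.8, 4.3], [0, 0, -0.18], 8.5],
    [[22.3, -1.8, 4.3], [0, 0, -0.18], 8.5],
    [[22.3, -1.8, 4.3], [0, 0, -0.18], 8.5]
  ]
}}

```text
time_s: 35.85
tcp_pos: [608.0, -152.7, 92.8]
tcp_rot: [0.002, 0.72, -0.694, -0.001]
wrist_force: [0.7, 0.9, 0.7]
opening: 84.9
grip_force: 0.0
```

```bash
python3 spec.py s9; python3 - <<'E'
from h import *
to(610.3,-153,6,0.035)
E
```

```text
tcp [ 608.2 -152.6   93.1]
px [252. 202.] xy z22 [ 610.5 -153. ] size 61.0 40.0 ang 0.035
px [264.  55.] xy z22 [ 605.9 -259.7] size 63.0 39.0 ang 0.197
blue [251. 320.] [608.1 -45.9  26. ]
blue [55. 65.] [ 750.5 -249.4   26. ]
TO [0.03, -0.23, 8.71] [0.002, -0.002, 0.002] rows>= 2.1 t 35.9 q6 -1.85
```

>>> {"op": "drive_tool", "data": {
  "moves": [
    [[0.03, -0.2, 4], [0, 0, 0], 8.5],
    [[0.03, -0.2, 7], [0, 0, 0], 8.5],
    [[0.03, -0.2, 8.7], [0, 0, 0], 8.5],
    [[0.03, -0.2, 8.7], [0, 0, 0], 8.5],
    [[0.03, -0.2, 8.7], [0, 0, 0], 8.5],
    [[0.03, -0.2, 8.7], [0, 0, 0], 5.4],
    [[0.03, -0.2, 8.7], [0, 0, 0], 5.4],
    [[0.03, -0.2, 8.7], [0, 0, 0], 5.4],
    [[0.03, -0.2, 8.7], [0, 0, 0], 5.4],
    [[0.03, -0.2, 8.7], [0, 0, 0], 5.4],
    [[0.03, -0.2, 5], [0, 0, 0], 5.4],
    [[0.03, -0.2, 1], [0, 0, 0], 5.4],
    [[0.03, -0.2, -3], [0, 0, 0], 5.4],
    [[0.03, -0.2, -3], [0, 0, 0], 5.4],
    [[0.03, -0.2, -3], [0, 0, 0], 5.4]
  ]
}}

```text
time_s: 37.15
tcp_pos: [612.5, -154.7, 126.7]
tcp_rot: [-0.0, 0.719, -0.695, 0.003]
wrist_force: [-0.1, 0.2, -1.8]
opening: 59.2
grip_force: 44.3
```

```bash
python3 - <<'E'
from h import *
to(613.8,6.2,115,-0.145)
E
```

```text
TO [-16.08, -0.68, 1.11] [-0.004, -0.003, 0.18] rows>= 3.9 t 37.15 q6 -1.85
```

>>> {"op": "drive_tool", "data": {
  "moves": [
    [[-16.1, -0.6, 0], [0, 0, 0.18], 5.4],
    [[-16.1, -0.6, 0], [0, 0, 0.18], 5.4],
    [[-16.1, -0.6, 0], [0, 0, 0.18], 5.4],
    [[-16.1, -0.6, 0], [0, 0, 0.18], 5.4],
    [[-16.1, -0.6, 2], [0, 0, 0.18], 5.4],
    [[-16.1, -0.6, 2.5], [0, 0, 0.18], 5.4],
    [[-16.1, -0.6, 2.5], [0, 0, 0.18], 5.4],
    [[-16.1, -0.6, 2.5], [0, 0, 0.18], 5.4],
    [[-16.1, -0.6, 2.5], [0, 0, 0.18], 5.4]
  ]
}}

```text
time_s: 37.9
tcp_pos: [610.0, 5.8, 97.4]
tcp_rot: [-0.002, -0.653, 0.757, 0.0]
wrist_force: [0.4, 0.6, -1.5]
opening: 59.4
grip_force: 44.2
```

```bash
python3 - <<'E'
from h import *
to(613.8,6.2,50,-0.145)
E
```

```text
TO [-0.1, -0.39, 4.74] [0.003, -0.002, -0.002] rows>= 1.1 t 37.9 q6 -1.41
```

>>> {"op": "drive_tool", "data": {
  "moves": [
    [[-0.08, -0.25, 1.5], [0, 0, 0], 5.4],
    [[-0.08, -0.25, 3], [0, 0, 0], 5.4],
    [[-0.08, -0.25, 4.2], [0, 0, 0], 5.4],
    [[-0.08, -0.25, 4.7], [0, 0, 0], 5.4],
    [[-0.08, -0.25, 4.7], [0, 0, 0], 5.4],
    [[-0.08, -0.25, 4.7], [0, 0, 0], 5.4]
  ]
}}

```text
time_s: 38.4
tcp_pos: [612.4, 6.3, 51.6]
tcp_rot: [-0.002, -0.654, 0.757, 0.0]
wrist_force: [-3.4, -1.8, 6.4]
opening: 59.2
grip_force: 45.1
```

>>> {"op": "drive_tool", "data": {
  "moves": [
    [[0, 0, 0], [0, 0, 0], 7],
    [[0, 0, 0], [0, 0, 0], 8.5],
    [[0, 0, 0], [0, 0, 0], 8.5],
    [[0, 0, -3], [0, 0, 0], 8.5],
    [[0, 0, -6], [0, 0, 0], 8.5],
    [[0, 0, -8], [0, 0, 0], 8.5],
    [[0, 0, -8], [0, 0, 0], 8.5]
  ]
}}

```text
time_s: 38.98
tcp_pos: [616.1, 7.6, 135.3]
tcp_rot: [0.001, -0.654, 0.757, -0.002]
wrist_force: [1.1, -0.1, 0.3]
opening: 85.0
grip_force: 0.0
```

```bash
python3 spec.py s10; python3 - <<'E'
from h import *
to(606,-259.7,95,0.195)
E
```

```text
tcp [614.9   7.6 133.1]
px [260. 210.] xy z22 [615.1  28.6] size 73.0 131.0 ang 1.471
blue [258. 139.] [607.2 -37.2  26. ]
TO [26.57, -2.97, 3.85] [-0.002, -0.002, -0.34] rows>= 6.5 t 39.03 q6 -1.41
```

>>> {"op": "drive_tool", "data": {
  "moves": [
    [[26.6, -3, 0], [0, 0, -0.34], 8.5],
    [[26.6, -3, 0], [0, 0, -0.34], 8.5],
    [[26.6, -3, 0], [0, 0, -0.34], 8.5],
    [[26.6, -3, 0], [0, 0, -0.34], 8.5],
    [[26.6, -3, 0], [0, 0, -0.34], 8.5],
    [[26.6, -3, 3.8], [0, 0, -0.34], 8.5],
    [[26.6, -3, 3.8], [0, 0, -0.34], 8.5],
    [[26.6, -3, 3.8], [0, 0, -0.34], 8.5],
    [[26.6, -3, 3.8], [0, 0, -0.34], 8.5],
    [[26.6, -3, 3.8], [0, 0, -0.34], 8.5],
    [[26.6, -3, 3.8], [0, 0, -0.34], 8.5]
  ]
}}

```text
time_s: 39.95
tcp_pos: [604.1, -258.8, 92.9]
tcp_rot: [0.001, 0.773, -0.634, -0.001]
wrist_force: [-0.7, 0.4, 0.9]
opening: 85.1
grip_force: 0.0
```

```bash
python3 spec.py s11; python3 - <<'E'
from h import *
to(606,-259.7,6,0.195)
E
```

```text
tcp [ 604.4 -258.8   93.3]
px [251. 202.] xy z22 [ 607.4 -259. ] size 61.0 39.0 ang 0.195
TO [0.11, -0.17, 8.73] [0.003, -0.001, 0.002] rows>= 2.1 t 40.0 q6 -2.17
```

>>> {"op": "drive_tool", "data": {
  "moves": [
    [[0.06, -0.25, 4], [0, 0, 0], 8.5],
    [[0.06, -0.25, 7], [0, 0, 0], 8.5],
    [[0.06, -0.25, 8.7], [0, 0, 0], 8.5],
    [[0.06, -0.25, 8.7], [0, 0, 0], 8.5],
    [[0.06, -0.25, 8.7], [0, 0, 0], 8.5],
    [[0.06, -0.25, 8.7], [0, 0, 0], 5.4],
    [[0.06, -0.25, 8.7], [0, 0, 0], 5.4],
    [[0.06, -0.25, 8.7], [0, 0, 0], 5.4],
    [[0.06, -0.25, 8.7], [0, 0, 0], 5.4],
    [[0.06, -0.25, 8.7], [0, 0, 0], 5.4],
    [[0.06, -0.25, 5], [0, 0, 0], 5.4],
    [[0.06, -0.25, 1], [0, 0, 0], 5.4],
    [[0.06, -0.25, -3], [0, 0, 0], 5.4],
    [[0.06, -0.25, -4], [0, 0, 0], 5.4],
    [[0.06, -0.25, -4], [0, 0, 0], 5.4]
  ]
}}

```text
time_s: 41.25
tcp_pos: [609.8, -261.5, 138.5]
tcp_rot: [0.0, 0.773, -0.635, 0.004]
wrist_force: [0.7, -0.7, -0.9]
opening: 59.5
grip_force: 44.2
```

```bash
python3 - <<'E'
from h import *
to(619.8,47.8,130,-0.145)
E
```

```text
TO [-30.15, -6.97, 0.69] [-0.005, -0.006, 0.34] rows>= 7.4 t 41.25 q6 -2.17
```

>>> {"op": "drive_tool", "data": {
  "moves": [
    [[-30.2, -6.9, 0], [0, 0, 0.34], 5.4],
    [[-30.2, -6.9, 0], [0, 0, 0.34], 5.4],
    [[-30.2, -6.9, 0], [0, 0, 0.34], 5.4],
    [[-30.2, -6.9, 0], [0, 0, 0.34], 5.4],
    [[-30.2, -6.9, 0], [0, 0, 0.34], 5.4],
    [[-30.2, -6.9, 0], [0, 0, 0.34], 5.4],
    [[-30.2, -6.9, 0], [0, 0, 0.34], 5.4],
    [[-30.2, -6.9, 0], [0, 0, 0.34], 5.4],
    [[-30.2, -6.9, 0], [0, 0, 0.34], 5.4],
    [[-30.2, -6.9, 2], [0, 0, 0.34], 5.4],
    [[-30.2, -6.9, 3.5], [0, 0, 0.34], 5.4],
    [[-30.2, -6.9, 3.5], [0, 0, 0.34], 5.4],
    [[-30.2, -6.9, 3.5], [0, 0, 0.34], 5.4],
    [[-30.2, -6.9, 3.5], [0, 0, 0.34], 5.4]
  ]
}}

```text
time_s: 42.42
tcp_pos: [615.5, 48.9, 97.3]
tcp_rot: [-0.002, -0.654, 0.757, 0.0]
wrist_force: [1.0, 0.1, -0.4]
opening: 59.6
grip_force: 44.0
```

```bash
python3 - <<'E'
from h import *
to(619.8,48,50,-0.145)
E
```

```text
TO [0.02, -0.45, 4.73] [0.003, -0.002, -0.001] rows>= 1.1 t 42.42 q6 -1.34
```

>>> {"op": "drive_tool", "data": {
  "moves": [
    [[0.03, -0.35, 1.5], [0, 0, 0], 5.4],
    [[0.03, -0.35, 3], [0, 0, 0], 5.4],
    [[0.03, -0.35, 4.2], [0, 0, 0], 5.4],
    [[0.03, -0.35, 4.7], [0, 0, 0], 5.4],
    [[0.03, -0.35, 4.7], [0, 0, 0], 5.4],
    [[0.03, -0.35, 4.7], [0, 0, 0], 5.4]
  ]
}}

```text
time_s: 42.92
tcp_pos: [619.2, 47.5, 52.6]
tcp_rot: [-0.002, -0.654, 0.757, -0.001]
wrist_force: [-4.4, -2.9, 12.0]
opening: 59.2
grip_force: 45.6
```

>>> {"op": "drive_tool", "data": {
  "moves": [
    [[0, 0, 0], [0, 0, 0], 7],
    [[0, 0, 0], [0, 0, 0], 8.5],
    [[0, 0, 0], [0, 0, 0], 8.5],
    [[0, 0, -3], [0, 0, 0], 8.5],
    [[0, 0, -6], [0, 0, 0], 8.5],
    [[0, 0, -10], [0, 0, 0], 8.5],
    [[4, 0, -14], [0, 0, 0], 8.5],
    [[8, 0, -18], [0, 0, 0], 8.5],
    [[10, 0, -22], [0, 0, 0], 8.5],
    [[10, 0, -22], [0, 0, 0], 8.5],
    [[10, 0, -22], [0, 0, 0], 8.5],
    [[10, 0, -22], [0, 0, 0], 8.5]
  ]
}}

```text
time_s: 43.92
tcp_pos: [606.3, -51.0, 272.4]
tcp_rot: [-0.0, -0.653, 0.757, -0.001]
wrist_force: [-0.8, 0.4, -1.3]
opening: 84.8
grip_force: 0.0
```

```bash
python3 - <<'E'
from h import *
c,im=shot("wrist","z");c2,i2=shot("side","z");c3,i3=shot("scene","z")
print(status.sense()["tcp_pos"])
def cr(c,i,w,h,out):
    u=proj(c,[616.8,26.5,50])[0].astype(int); x0=max(0,u[0]-w//2);y0=max(0,u[1]-h//2); print(x0,y0); return cv2.resize(i[y0:y0+h,x0:x0+w],out,interpolation=cv2.INTER_CUBIC)
A=np.hstack([cr(c,im,160,120,(400,300)),np.vstack([cr(c2,i2,80,30,(400,150)),cr(c3,i3,80,30,(400,150))])])
A=np.vstack([A,np.hstack([cr(c2,i2,80,60,(400,300)),cr(c3,i3,80,60,(400,300))])])
cv2.imwrite("pics/z1.png",A[:,:,::-1])
ax=np.array([.9895,-.1445,0]);ay=np.array([.1445,.9895,0]);C=np.array([616.8,26.5,0])
for n,cc in (("w",c),):
    for y,z in ((-42,30),(0,30),(42,30),(-21,64),(21,64)):
        print(y,proj(cc,[C+ay*y+ax*s*30+[0,0,z+20] for s in (-1,1)]).round(0).tolist())
E
```

```text
[604.47044118 -49.27367879 268.87308881]
175 163
191 180
252 189
191 165
252 174
-42 [[278.0, 194.0], [233.0, 194.0]]
0 [[278.0, 223.0], [234.0, 223.0]]
42 [[277.0, 251.0], [235.0, 251.0]]
-21 [[280.0, 218.0], [232.0, 218.0]]
21 [[279.0, 249.0], [232.0, 249.0]]
```

View pics/z1.png

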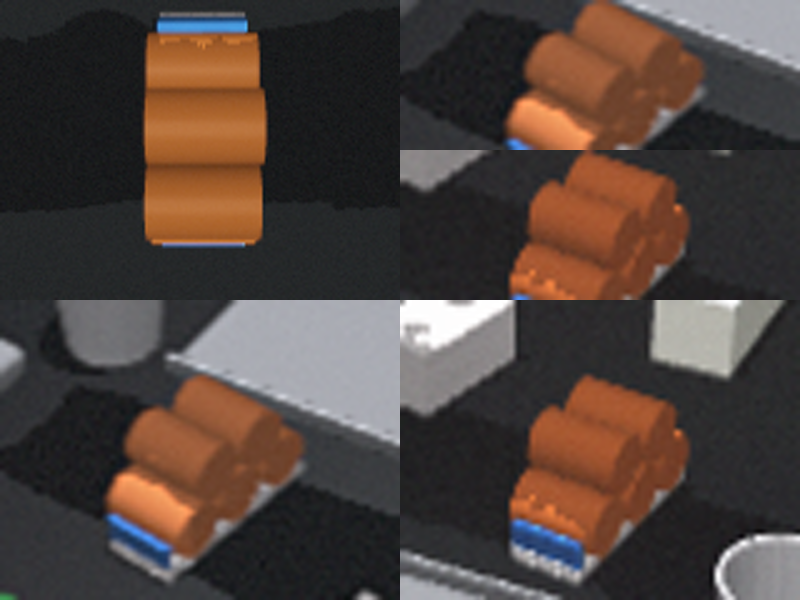

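```bash
python3 - <<'E'
from h import *
print(r.close_job())
E
```

```text
the job is handed in; nothing more can be done
None
```

The job is handed in at about 44 s of the 210 s: the stopper is seated in the flask, both tubes are at the bottom of rack holes, and the five cylinders are stacked three below and two above in the cradle. I confirmed the placements from camera images and contact forces; `close_job()` returned no verdict.

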